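# Load the counting slide under the stage clips and set the filter

## Robot

A 6-joint arm with a two-finger parallel gripper is mounted at the origin on the work surface; the furniture and walls round the work are solid. World frame = base frame: x ahead of the robot, y to its left, z up, the work surface at z = 0. Lengths are in mm, angles in rad, forces in N, time in s.
With the tool pointing down it reaches from about 350 to 775 mm from the base axis. Payload 7.3 kg.
Tool frame: the origin (TCP) lies between the finger pads; the fingertips stand 25 mm ahead of it and the grasp point (between the pads) lies 6 mm ahead of it; z points along the fingers, y is the direction in which the jaws open and shut (so a half turn about z gives the same grasp; the last joint's range is limited). The gripper opens to 92 mm and grips with 3 to 60 N. Pads are 19 mm wide; open, the fingers measure 130 mm over their backs; the gripper's body (75 mm by 190 mm) begins 47 mm behind the grasp point.
Start: joints at [-1.488, 0.342, 1.524, -0, 1.275, -0.146], TCP at [119.096, -511.33, 251.741] pointing down, gripper open.
Joint ranges: [-2.53, 2.53], [-0.77, 2.02], [0.04, 2.7], [-1, 4.14], [0.28, 2.66], [-3.11, 3.11]. Speed limits (rad/s): [2.57, 2.57, 3.14, 3.14, 3.14, 3.14].

## Interface

Orientations are given as [roll, pitch, yaw] about the fixed x, y, z axes, in that order (R = Rz(yaw) Ry(pitch) Rx(roll)).
In Python, from plant import get_obs, capture, calibration, close_job gives the robot as it stands. The module is installed in compiled form; this text tells all that it offers.
- The arm moves only by the shell command python3 -m jog 'ROWS'. ROWS is JSON, one flat list of numbers, 5 for each row, row after row: the closure, from 0 (fully open) to 1 (shut), then the shift along the tool's x, y, z in mm, then the turn about the tool's z in degrees. In form: [fingers, tx, ty, tz, yaw, fingers, tx, ty, tz, yaw, ...]. A call has 1 to 5 rows; each row shifts and turns the pose as measured when the row begins, along the tool's axes as they then stand; what a row does not reach is not made up. A row lasts 1/10 s, in which the tool goes at most 50 mm and 8.59 degrees, less where a joint would pass 70% of its speed; a pose out of reach is approached as far as the arm can. A call is refused whole if a number of a shift passes 50 or a number of a turn 8.59, either way. A call with a gripper value outside its range is refused whole. The fingers move at their own pace and stop on an object; the grip force is fixed at half the most. Time passes only in rows, so rows that do not move let the fingers close. It gives the time, the measured TCP pose, the force and the opening at its end, in the units of the state.
- get_obs(): the state, without advancing time (a new reading comes with each control period).
- capture(name): name is "scene" or "side" or "wrist"; returns (picture, depth): 420x560x3 uint8, red, green, blue; 420x560 float32, mm along the optical axis (not along the pixel's ray), 0 where there is no reading.
- calibration(name): a dict with "fovy" (degrees; the focal length in pixels is half the picture's height over the tangent of half this angle, whatever the lens; pixels are square), "cx", "cy" (the principal point, pixels), "R" (3x3) and "t" (3): a world point X has camera coordinates R X + t. Camera axes: x right, y down, z forward; pixel columns grow to the right and rows downward; lengths in mm; the calibration is good to about 2 mm. A picture is of the moment at which its call begins: read the wrist's pose just before it. calibration takes no time and is no camera call; for the wrist camera it gives the pose at the moment of the call.
- close_job(): hands the job in, once; it reports no verdict.
The state is a dict: "time": time; "joint_positions": joint angles; "dq": joint speeds; "tau": joint torques, N m; "tool_pos": TCP position; "tcp_rot": TCP orientation; "contact_force": force on the tool from outside, world axes, zero at the start; "moment": the same for the moment, N m; "grip_width": finger opening in mm.
Only numpy, scipy, OpenCV 4.12 (cv2) and the standard library are available. Lean on these libraries where they do the work, as an engineer would, in place of code of your own. Each camera call takes 0.05 s, during which the arm holds its last target.

## Task

Take the thick glass slide from the slide box by its blue end and slide it, plain end first, along the stage of the inspection stand and under its two sprung clips until it is fully home against the stop, both clips have snapped down into its groove, and you have let go of it. Then squeeze the orange latch tab of the filter slider, move the slider one stop on, from the white dot to the green dot, and let go so that it locks there. Leave the petri dish, the dropper bottle and the timer where they are.

Things in the scene. Friction and masses are not known exactly. Their poses are not given: they have to be found in the camera images.
- slide_center (a point): centre of the loose glass slide, 76 x 32 x 5 mm, 35 g: clear with an opaque blue grip end. x axis along the 76 mm length from the blue end (x -38 to -15 mm) to the plain leading end (x +38), z up. A groove 9 mm wide, 2.4 mm deep crosses the top at x = +12. It starts flat on the slide box, its blue end sticking out about 30 mm past the box's edge, to be pinched there by its two long edges.
- slide_box: white box of slides, 56 x 82 x 34 mm, fixed; origin at the centre of its underside. The slide lies on its top (z = 34 mm), along the box's x axis, the blue end over the -x side.
- stand: fixed white inspection stand. Origin on the bench below the stop face; x axis (level) is the way the slide goes in, y left of that, z up. Base: x -45 to +82, y -31 to +140, 30 mm high. Dark stage plate: x -43 to +25, y -25 to +25, top at z 60, 6 mm thick, free space under its front 17 mm. Stop face at x = 0, 5 mm high. The filter slider stands on the base at y = +100.
- stage_front (a point): middle of the stage plate's front edge, on its top (60 mm above the bench), axes as the stand. The slide enters here. Guides 4 mm high on both sides: 35.4 mm apart inside, flaring to about 43 mm over the front 12 mm. Fully home, the rear 33 mm of the slide (its blue end) stick out in front of this edge.
- head_front (a point): lower front edge (middle) of the head over the stage, 103 mm above the bench, axes as the stand. From here the head runs 150 mm towards +x, 20 mm to each side and 56 mm up; a lens under it reaches down to z 92 mm, 50 mm behind this edge. An upright gripper would hit the head before the slide is home: lean it back (its body towards the stand's -x) by about 35 to 40 degrees.
- stage_home (a point): where slide_center must finally be, with the same axes as the stand: 38 mm before the stop face, 2.5 mm above the stage top (2.5 = half the slide's thickness).
- clip_left (a joint): left sprung steel clip (y = +9 mm in the stand's frame): hinge angle in rad, grows as lifted. Hinged behind the stop, it reaches to -x; nub at x = -26 mm, then a ramp bent up to x -43, about 12 mm above the stage. 0 = empty stage, 0.085 = riding on the slide, 0.025 = in the groove. 1 to 2.5 N of spring per clip; pushing the slide under both takes a few newtons.
- clip_right (a joint): right sprung clip (at y = -9 mm), same as the left one.
- filter_grip (a point): where to squeeze the filter slider, 53 mm above the bench, axes as the stand: half-way between the outer face of the black fixed wall (11 mm to -y) and that of the orange tab when fully pressed (11 mm to +y; 19 mm when free). Wall and tab are upright, 22 to 26 mm long in x, tops 63 to 65 mm and feet 36 mm above the bench. Squeeze them along y, slide along x.
- filter (a joint): filter slider position in m along the stand's +x: 0 = white dot (start), 0.025 = green dot, 0.050 = blue dot. It locks at each dot unless the latch tab is pressed; it moves with about 1 N when unlocked.
- latch (a joint): travel of the orange latch tab in m: 0 = out, 0.008 = fully pressed; the lock frees from about 0.005 on. Spring of 4 to 8 N. Let go within 2 mm of a dot, it snaps out and locks there; elsewhere it stays partly in.
- petri_1: bystander: petri dish with pink contents, 59 mm across, 13 mm high, loose, origin under its centre
- dropper_2: bystander: small white dropper bottle with green cap, 26 mm across, 70 mm high, loose, origin under its centre
- timer: bystander: white bench timer, 62 x 66 x 20 mm, loose, origin under its centre
There are look-alikes about, which are no part of the job. There is more than one size of the part that bears slide_center; the job needs the smaller.

How it is judged:
By the outcome, as a careful person would: the job done as asked, in the order asked, and still so for the second after the job is handed in, with the robot touching nothing.
It also fails if it takes over 61 s, if anything falls off the work surface, if the arm or the gripper's body presses on something with over 40 N, if the wrist force passes 120 N, or if a joint passes its speed limit or range.

## Working session

There is one attempt and no reset: what is moved stays moved. The work goes in short steps, Python scripts to look and compute and a shell command to move; the robot and the scene stay as the last step left them, time stands still between calls to the robot, and variables do not carry over. Pictures are saved under pics/ and viewed, and the job is handed in when it is done.

```bash
mkdir -p pics; ls; python3 - <<'E'
from plant import *
import cv2, numpy as np
o=get_obs()
for k,v in o.items(): print(k,np.round(v,3).tolist())
for n in ["scene","side","wrist"]:
    c=calibration(n); print(n,{k:np.round(v,4).tolist() for k,v in c.items()})
    p,d=capture(n); cv2.imwrite(f"pics/{n}0.png",p[:,:,::-1]); np.save(f"pics/{n}0.npy",d)
E
```

```text
pics
time 0.0
joint_positions [-1.488, 0.343, 1.525, 0.0, 1.275, -0.146]
dq [-0.0, 0.001, 0.001, 0.001, -0.001, -0.0]
tau [0.001, -43.124, -24.422, 0.072, 0.056, -0.0]
tool_pos [119.053, -510.942, 251.044]
tcp_rot [-3.14, -0.0, 0.229]
contact_force [-0.044, 0.233, -0.186]
moment [0.03, 0.001, 0.012]
grip_width 91.73
scene {'fovy': 49.5746, 'cx': 286.5734, 'cy': 209.9694, 'R': [[-0.5967, -0.802, 0.0253], [-0.3772, 0.2526, -0.891], [0.7083, -0.5412, -0.4532]], 't': [333.5506, 241.409, 1061.3167]}
side {'fovy': 47.3783, 'cx': 278.4352, 'cy': 201.8156, 'R': [[-0.9706, -0.2404, 0.0129], [-0.1617, 0.6112, -0.7748], [0.1783, -0.7541, -0.6321]], 't': [459.8583, 113.4768, 1290.3544]}
wrist {'fovy': 70.121, 'cx': 278.0465, 'cy': 211.8651, 'R': [[0.2256, -0.9742, -0.0019], [-0.9441, -0.2191, 0.2463], [-0.2403, -0.0537, -0.9692]], 't': [-524.3622, -30.8836, 389.8996]}
```

View pics/scene0.png

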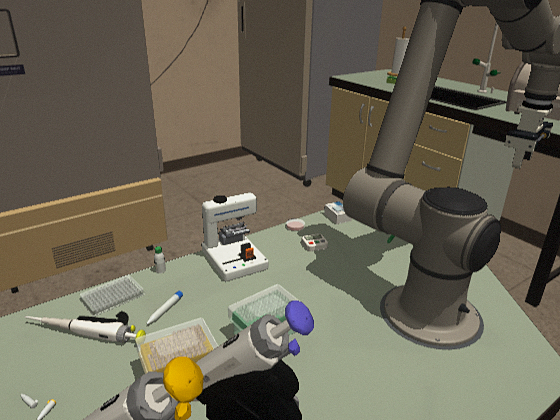

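View pics/side0.png

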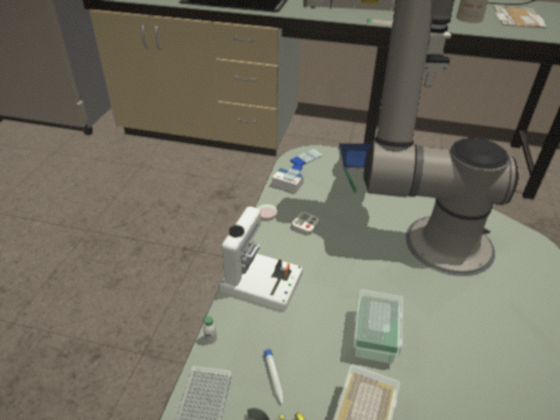

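View pics/wrist0.png

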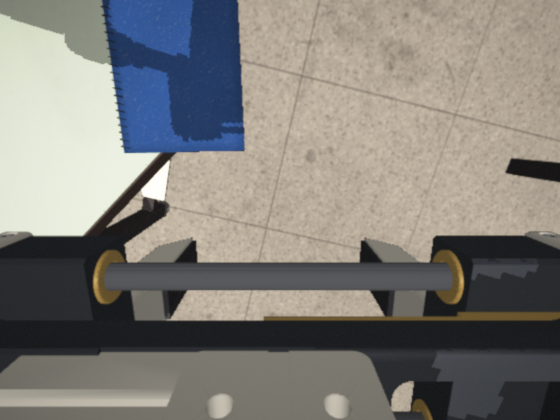

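```bash
cat > h.py <<'E'
from plant import *
import cv2, numpy as np
from scipy.spatial.transform import Rotation as Ro
def K(c): 
    f=210/np.tan(np.radians(c['fovy'])/2); return f,c['cx'],c['cy']
def cloud(c,d):
    f,cx,cy=K(c); v,u=np.mgrid[0:d.shape[0],0:d.shape[1]]
    P=np.dstack([(u-cx)/f*d,(v-cy)/f*d,d]); 
    return (P-np.array(c['t']))@np.array(c['R'])
def proj(c,X):
    f,cx,cy=K(c); Y=np.atleast_2d(X)@np.array(c['R']).T+np.array(c['t'])
    return np.c_[f*Y[:,0]/Y[:,2]+cx,f*Y[:,1]/Y[:,2]+cy]
def onz(c,uv,z):
    f,cx,cy=K(c); R=np.array(c['R']);C=-R.T@np.array(c['t'])
    uv=np.atleast_2d(uv); r=np.c_[(uv[:,0]-cx)/f,(uv[:,1]-cy)/f,np.ones(len(uv))]@R
    return C+r*((z-C[2])/r[:,2])[:,None]
E
python3 - <<'E'
from h import *
c=calibration("side");d=np.load("pics/side0.npy");W=cloud(c,d)
for n,u,v in [("box",287,180),("timer?",306,222),("petri",268,212),("base",265,278),("tab",288,268),("bottle",210,322),("head",240,240),("floor",300,158),("cloth",355,155)]:
    print(n,np.round(W[v,u]))
im=cv2.imread("pics/side0.png")[130:330,190:390]; cv2.imwrite("pics/sidez.png",cv2.resize(im,None,fx=3,fy=3,interpolation=cv2.INTER_CUBIC))
im=cv2.imread("pics/scene0.png")[180:290,180:370]; cv2.imwrite("pics/scenez.png",cv2.resize(im,None,fx=4,fy=4,interpolation=cv2.INTER_CUBIC))
E
```

```text
box [ 478. -123.   35.]
timer? [388.  32.  19.]
petri [501.  16.  17.]
base [441. 269.  31.]
tab [390. 248.  58.]
bottle [511. 448.  69.]
head [494. 284. 158.]
floor [ 471. -284.   11.]
cloth [ 297. -343.   15.]
```

View pics/sidez.png

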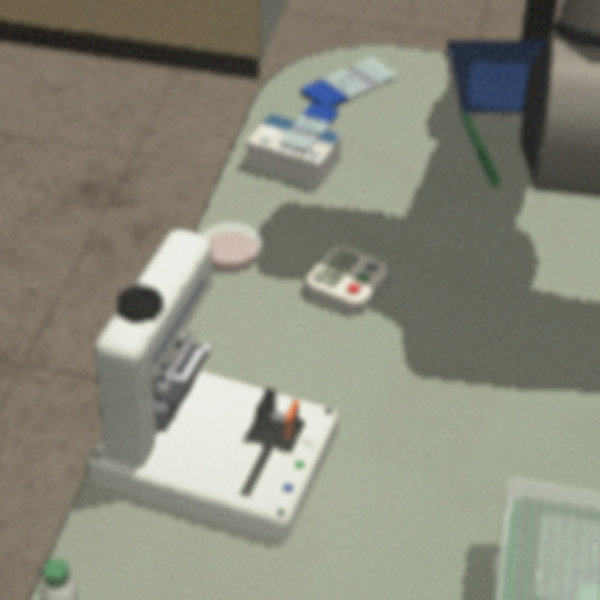

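View pics/scenez.png

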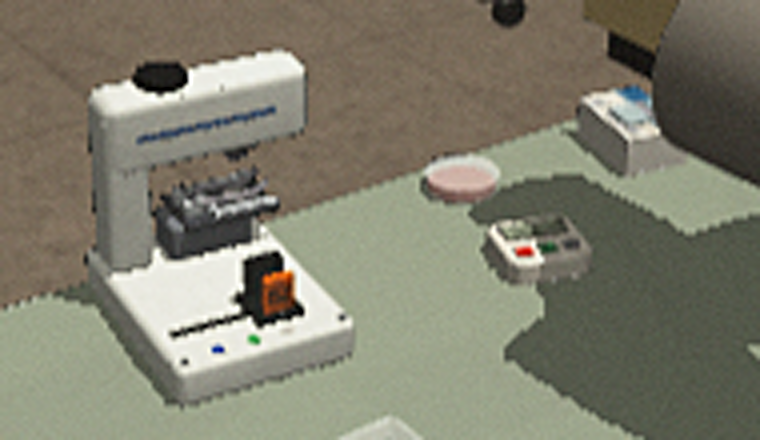

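```bash
cat >> h.py <<'E'
def delta(target, yawdeg=None):
    """shift in tool axes to world target; yaw turn (about tool z) to bring tool x azimuth"""
    o=get_obs();R=Ro.from_euler('xyz',o['tcp_rot']).as_matrix();p=np.array(o['tool_pos'])
    print("p",p.round(1),"R",R.round(3).tolist()); return R.T@(np.array(target)-p)
E
python3 - <<'E'
from h import *
c=calibration("wrist");R=np.array(c['R']);C=-R.T@np.array(c['t']);o=get_obs()
T=Ro.from_euler('xyz',o['tcp_rot']).as_matrix()
print("cam in tool",T.T@(C-o['tool_pos']),"cam axes in tool",(T.T@R.T).round(3))
print(delta([440,-150,320]))
E
```

```text
cam in tool [  65.41367034    0.33115364 -133.37289848] cam axes in tool [[-0.001 -0.969 -0.246]
 [ 1.    -0.001 -0.001]
 [ 0.001 -0.246  0.969]]
p [ 119.1 -511.   251.2] R [[0.974, 0.227, -0.0], [0.227, -0.974, 0.001], [0.0, -0.001, -1.0]]
[ 394.47638412 -278.92615741  -68.41532358]
```

```bash
python3 -m jog '[0,35,-26,-8,0,0,35,-26,-8,0,0,35,-26,-8,0,0,35,-26,-8,0,0,35,-26,-8,0]' | tail -3; python3 -m jog '[0,35,-26,-8,0,0,35,-26,-8,0,0,35,-26,-8,0,0,35,-26,-8,0,0,35,-26,0,0]' |tail -3;  python3 - <<'E'
from h import *
print(get_obs()['joint_positions'])
print(delta([440,-150,320]))
p,d=capture("wrist"); c=calibration("wrist"); cv2.imwrite("pics/w1.png",p[:,:,::-1]); np.save("pics/w1.npy",d); np.save("pics/w1c.npy",c,allow_pickle=True)
E
```

```text
tcp_rot: [-3.135, 0.001, 0.219]
contact_force: [1.1, -1.5, 0.2]
grip_width: 92.0
tcp_rot: [-3.137, -0.001, 0.218]
contact_force: [0.7, -1.0, 0.3]
grip_width: 92.1
[-0.57079855  0.13578069  1.59706192  0.00419119  1.41161634  0.78145015]
p [ 407.8 -169.6  324.2] R [[0.976, 0.216, -0.0], [0.216, -0.976, 0.005], [0.001, -0.005, -1.0]]
[ 35.6649688  -12.17588525   4.32190215]
```

View pics/w1.png

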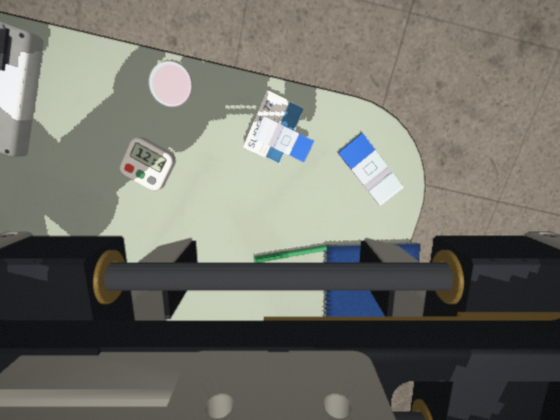

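```bash
python3 - <<'E'
from h import *
im=cv2.imread("pics/w1.png")[80:180,230:350]; cv2.imwrite("pics/w1z.png",cv2.resize(im,None,fx=6,fy=6,interpolation=cv2.INTER_CUBIC))
E
```

```text
(no output)
```

View pics/w1z.png

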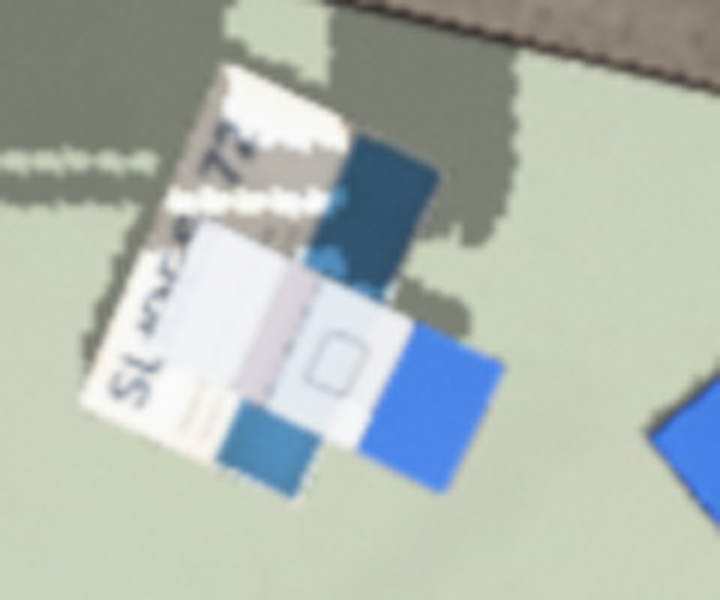

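```bash
python3 -m jog '[0,4,46,0,-8,0,4,46,0,-8,0,4,46,0,-8,0,4,46,0,-8,0,4,46,0,-8]' | tail -3; python3 -m jog '[0,0,40,0,0,0,0,40,0,0,0,0,0,0,0]' |tail -3;  python3 - <<'E'
from h import *
print(delta([440,-150,320]))
p,d=capture("wrist"); c=calibration("wrist"); cv2.imwrite("pics/w2.png",p[:,:,::-1]); np.save("pics/w2.npy",d); np.save("pics/w2c.npy",c,allow_pickle=True)
E
```

```text
tcp_rot: [-3.137, -0.009, 0.957]
contact_force: [0.9, -0.7, 1.6]
grip_width: 91.7
tcp_rot: [-3.13, -0.01, 0.96]
contact_force: [-0.4, -0.2, -1.8]
grip_width: 91.8
p [ 612.3 -400.6  314.1] R [[0.574, 0.819, -0.004], [0.819, -0.574, 0.015], [0.01, -0.011, -1.0]]
[ 106.41164672 -284.99807267   -1.61871761]
```

View pics/w2.png

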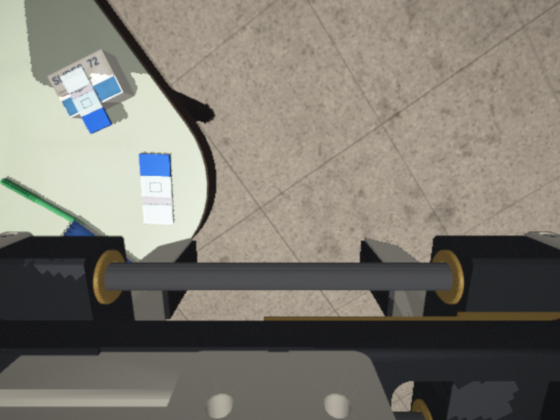

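```bash
python3 -m jog '[0,0,-50,0,8,0,0,-50,0,8,0,0,-50,0,8,0,0,-50,0,8,0,0,-50,0,8]' | tail -3; python3 -m jog '[0,0,-50,0,0,0,0,-50,0,0,0,0,-50,0,0,0,0,-50,0,0,0,0,0,0,0]' |tail -3;  python3 - <<'E'
from h import *
print(delta([440,150,320]))
p,d=capture("wrist"); c=calibration("wrist"); cv2.imwrite("pics/w3.png",p[:,:,::-1]); np.save("pics/w3.npy",d); np.save("pics/w3c.npy",c,allow_pickle=True)
E
```

```text
tcp_rot: [-3.12, 0.006, 0.239]
contact_force: [0.5, 1.2, 1.1]
grip_width: 91.8
tcp_rot: [-3.122, -0.001, 0.236]
contact_force: [-0.0, -0.7, -0.6]
grip_width: 91.7
p [396.9 -16.  317.7] R [[0.972, 0.234, -0.004], [0.234, -0.972, 0.019], [0.001, -0.02, -1.0]]
[  80.66195426 -151.37158966    0.74241362]
```

View pics/w3.png

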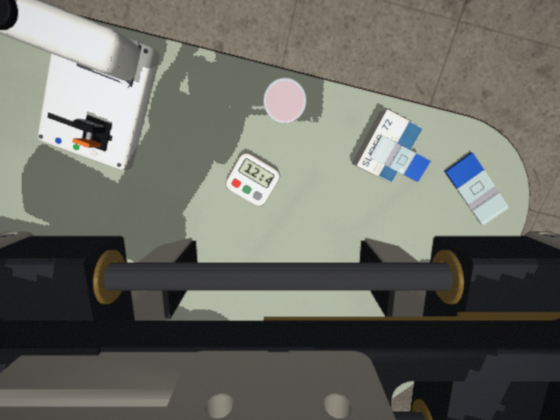

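```bash
python3 -m jog '[0,16,-34,0,0,0,16,-34,0,0,0,16,-34,0,0,0,0,-10,0,0,0,0,0,0,0]' | tail -3;   python3 - <<'E'
from h import *
print(delta([440,150,320]))
p,d=capture("wrist"); c=calibration("wrist"); cv2.imwrite("pics/w4.png",p[:,:,::-1]); np.save("pics/w4.npy",d); np.save("pics/w4c.npy",c,allow_pickle=True)
E
```

```text
tcp_rot: [-3.128, -0.006, 0.229]
contact_force: [-0.6, -0.5, -0.6]
grip_width: 91.6
p [415.9 101.6 321.2] R [[0.974, 0.227, 0.003], [0.227, -0.974, 0.014], [0.006, -0.013, -1.0]]
[ 34.39794773 -41.67479395   1.98481273]
```

View pics/w4.png

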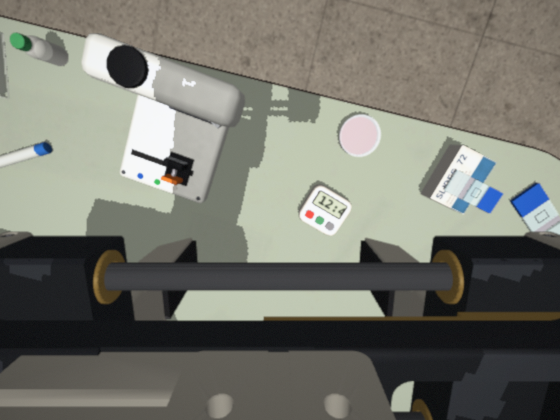

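```bash
python3 - <<'E'
from h import *
c=np.load("pics/w4c.npy",allow_pickle=True).item();d=np.load("pics/w4.npy");W=cloud(c,d)
im=cv2.imread("pics/w4.png")
for u,v in [(150,120),(140,185),(200,195),(215,150),(165,160),(170,165),(172,181),(130,65),(220,100),(240,105),(110,50),(470,200),(360,135),(300,180)]:
    print((u,v),W[v,u].round(1),im[v,u])
z=W[...,2]
def rect(m):
    n,l,s,_=cv2.connectedComponentsWithStats(m.astype(np.uint8)); k=1+np.argmax(s[1:,4]); q=W[l==k]
    (a,b),(w,h),t=cv2.minAreaRect(q[:,:2].astype(np.float32)); print(s[k],(a,b),(w,h),t,np.median(q[:,2]))
    return cv2.boxPoints(((a,b),(w,h),t)).round(1).tolist()
m=np.zeros(z.shape,bool);m[70:210,60:260]=1
print("base",rect(m&(abs(z-30)<5)))
print("head",rect(m&(abs(z-157)<8)))
m=np.zeros(z.shape,bool);m[130:230,410:520]=1
print("box",rect(m&(z>25)&(z<45)))
g=cv2.resize(im[70:230,80:260],None,fx=4,fy=4,interpolation=cv2.INTER_CUBIC);cv2.imwrite("pics/w4z.png",g)
E
```

```text
(150, 120) [461.7 295.2  30. ] [249 247 246]
(140, 185) [361.4 311.    0.6] [176 195 188]
(200, 195) [374.2 211.4  29.6] [170 176 177]
(215, 150) [442.3 201.1  31. ] [173 179 180]
(165, 160) [418.2 255.   65.3] [36 34 34]
(170, 165) [413.1 248.1  64.4] [21 21 20]
(172, 181) [392.5 243.2  62.4] [ 38  95 184]
(130, 65) [510.1 259.4 168. ] [33 32 32]
(220, 100) [499.7 178.  159.5] [183 190 190]
(240, 105) [500.9 162.  139.8] [95 98 98]
(110, 50) [519.7 284.2 157. ] [204 205 202]
(470, 200) [ 456.1 -162.6   39.3] [223 221 200]
(360, 135) [508.    6.8  14. ] [214 211 230]
(300, 180) [424.5  72.9  -0.9] [178 201 193]
[ 120   94  107  109 6541] (426.7826232910156, 261.18035888671875) (126.01664733886719, 116.59342956542969) 83.15919494628906 30.232689374072585
base [[361.3999938964844, 205.60000610351562], [477.20001220703125, 191.6999969482422], [492.20001220703125, 316.79998779296875], [376.3999938964844, 330.70001220703125]]
[  85   70  156   56 4093] (505.12091064453125, 233.06109619140625) (142.7744140625, 39.9448127746582) 83.03266906738281 158.52257588883865
head [[476.6000061035156, 164.60000610351562], [516.2999877929688, 159.8000030517578], [533.5999755859375, 301.5], [494.0, 306.29998779296875]]
[ 429  145   75   69 3063] (477.7679138183594, -160.32180786132812) (87.01435089111328, 82.0370101928711) 77.95056915283203 35.22898982564712
box [[428.6000061035156, -194.3000030517578], [508.79998779296875, -211.39999389648438], [527.0, -126.30000305175781], [446.70001220703125, -109.19999694824219]]
```

View pics/w4z.png

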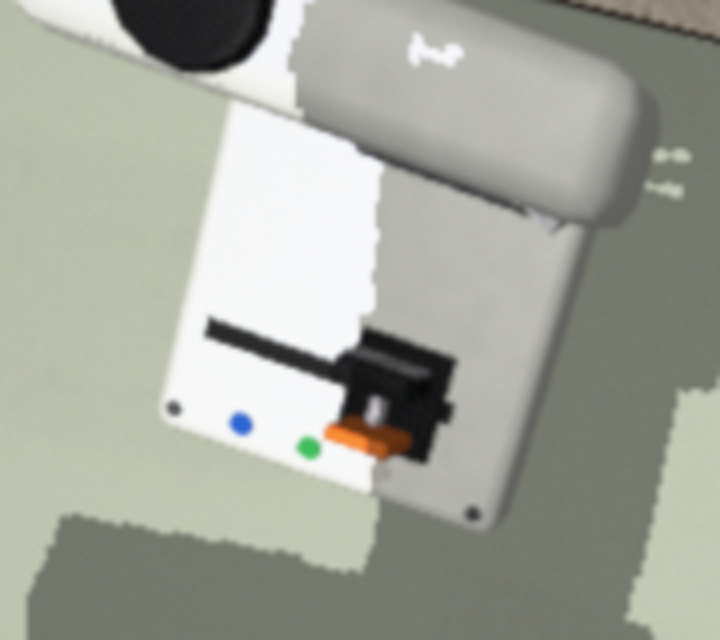

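```bash
python3 - <<'E'
from h import *
c=np.load("pics/w1c.npy",allow_pickle=True).item();d=np.load("pics/w1.npy");W=cloud(c,d)
q=np.array([(420,322),(505,368),(440,492),(358,450),(205,220)])/6+[230-.4,80-.4]
X=onz(c,q,39); print(X.round(1))
r=X[1]-X[4]; print("edge len",np.linalg.norm(r),"az in",np.degrees(np.arctan2(-r[1],-r[0])),"width",np.linalg.norm(X[1]-X[2]))
a=(X[0]-X[1]+X[3]-X[2]); print(np.degrees(np.arctan2(a[1],a[0])), "rear mid",(X[1]+X[2])/2)
for u,v in [(302,145),(285,140),(360,150),(385,188),(262,120)]: print(W[v,u].round(1))
# box top rect: corners in zoom
b=np.array([(228,65),(440,172),(298,498),(82,402)])/6+[229.6,79.6]; B=onz(c,b,34); print("box",B.round(1), B.mean(0)); e=B[0]-B[1]; print(np.degrees(np.arctan2(e[1],e[0])),np.linalg.norm(e),np.linalg.norm(B[1]-B[2]))
E
python3 -m jog '[0,-2,50,0,0,0,-2,50,0,0,0,-2,50,0,0,0,-2,50,0,0,0,-2,50,0,0]' | tail -3
python3 -m jog '[0,0,50,0,-8,0,0,45,0,-8,0,-30,30,0,-8,0,-30,20,0,-8,0,-40,20,0,-8]' | tail -3; python3 -c "
from h import *
print(delta([0,-480,320]))"
```

```text
[[ 484.8 -175.5   39. ]
 [ 479.2 -196.6   39. ]
 [ 449.  -188.9   39. ]
 [ 454.1 -168.3   39. ]
 [ 495.7 -123.7   39. ]]
edge len 74.82001981240201 az in 77.29895305342963 width 31.191335792592366
75.61907335098127 rear mid [ 464.09286647 -192.78272424   39.        ]
[ 470.5 -182.3   39.1]
[ 471.8 -158.2   38.9]
[ 481.9 -270.     5.3]
[ 435.9 -322.4    7.2]
[ 490.5 -122.3   38.6]
box [[ 529.  -121.5   34. ]
 [ 517.4 -172.5   34. ]
 [ 440.1 -157.4   34. ]
 [ 450.5 -103.9   34. ]] [ 484.22833692 -138.82012906   34.        ]
77.2297101745516 52.27686457309593 78.81272621408262
tcp_rot: [-3.13, -0.008, 0.234]
contact_force: [1.0, 0.8, -0.6]
grip_width: 91.9
tcp_rot: [-3.139, -0.012, 0.944]
contact_force: [0.4, -0.1, 0.3]
grip_width: 91.9
p [ 442.6 -369.1  315.5] R [[0.587, 0.81, 0.005], [0.81, -0.587, 0.011], [0.012, -0.003, -1.0]]
[-349.50175454 -293.28315104   -7.76801907]
```

```bash
python3 -m jog '[0,-38,-25,0,-7,0,-35,-30,0,-7,0,-30,-35,0,-7,0,-25,-40,0,-7,0,-20,-42,0,0]' | tail -4; python3 -c "
from h import *
print(delta([-55,-460,320]),get_obs()['joint_positions'])"
```

```text
tool_pos: [209.5, -455.2, 310.5]
tcp_rot: [-3.14, -0.011, 1.446]
contact_force: [-0.6, -1.5, -0.0]
grip_width: 91.6
p [ 209.5 -455.2  310.5] R [[0.125, 0.992, 0.0], [0.992, -0.125, 0.011], [0.011, -0.001, -1.0]]
[ -37.68282607 -261.89098808   -9.57445565] [-1.29438237  0.26268861  1.47288078  0.003338    1.41684755 -1.16974094]
```

```bash
python3 -m jog '[0,-5,-50,0,0,0,-5,-50,0,0,0,-5,-50,0,0,0,-5,-50,0,0,0,0,-50,0,0]' | tail -4;python3 -m jog '[0,50,0,0,0,0,50,0,0,0,0,50,0,0,0]'; python3 -c "
from h import *
print(delta([-55,-460,320]),get_obs()['joint_positions'])"
```

```text
tool_pos: [-39.7, -442.6, 310.7]
tcp_rot: [-3.137, -0.009, 1.435]
contact_force: [-0.4, -1.3, 0.5]
grip_width: 91.9
time: 5.95
tool_pos: [-29.1, -293.5, 309.6]
tcp_rot: [-3.133, -0.012, 1.417]
contact_force: [0.2, 0.7, 1.3]
grip_width: 91.5
p [ -29.1 -293.5  309.6] R [[0.153, 0.988, -0.006], [0.988, -0.153, 0.013], [0.012, -0.008, -1.0]]
[-168.36960983   -0.29673544  -12.41839843] [-1.9209148  -0.14700608  1.91780341 -0.01053454  1.38098427 -1.76558143]
```

```bash
for i in 1 2 ; do python3 -m jog '[0,0,0,-50,0,0,0,0,-50,0,0,0,0,-50,0]'|grep -v force; python3 -c "
from h import *
print(get_obs()['joint_positions'].round(3))";done
```

```text
time: 6.25
tool_pos: [-25.2, -273.8, 442.8]
tcp_rot: [3.14, -0.069, 1.408]
grip_width: 91.8
[-1.931 -0.193  1.602 -0.013  1.801 -1.77 ]
time: 6.55
tool_pos: [-29.4, -279.5, 594.5]
tcp_rot: [-3.141, -0.067, 1.399]
grip_width: 91.8
[-1.936 -0.111  1.126 -0.017  2.193 -1.774]
```

```bash
for i in 1 2 3; do python3 -m jog '[0,0,0,50,0]'|grep -v force; python3 -c "
from h import *
print(get_obs()['joint_positions'].round(3),get_obs()['dq'].round(2))";done; for i in 1 2 3; do python3 -m jog '[0,0,0,0,0]'|grep -v force; done
```

```text
time: 6.65
tool_pos: [-32.3, -281.6, 564.5]
tcp_rot: [-3.13, -0.018, 1.396]
grip_width: 91.9
[-1.943 -0.158  1.246 -0.016  2.068 -1.776] [-0.06 -0.46  2.44  0.01 -1.57 -0.01]
time: 6.75
tool_pos: [-34.7, -282.0, 516.3]
tcp_rot: [-3.128, -0.008, 1.394]
grip_width: 91.5
[-1.949 -0.19   1.403 -0.016  1.934 -1.778] [-0.07 -0.33  1.21 -0.   -1.25 -0.02]
time: 6.85
tool_pos: [-36.8, -281.8, 466.9]
tcp_rot: [-3.126, -0.001, 1.391]
grip_width: 91.9
[-1.956 -0.211  1.549 -0.016  1.8   -1.78 ] [-0.07 -0.17  1.5   0.   -1.34 -0.02]
time: 6.95
tool_pos: [-36.3, -277.3, 459.4]
tcp_rot: [-3.129, -0.019, 1.389]
grip_width: 91.9
time: 7.05
tool_pos: [-37.1, -277.2, 461.4]
tcp_rot: [-3.128, -0.016, 1.387]
grip_width: 91.8
time: 7.15
tool_pos: [-38.0, -277.9, 464.0]
tcp_rot: [-3.127, -0.012, 1.385]
grip_width: 91.8
```

```bash
python3 - <<'E'
from h import *
for n in ["scene","side"]:
    c=calibration(n);W=cloud(c,np.load(f"pics/{n}0.npy")); P=W[np.load(f"pics/{n}0.npy")>0]
    for x0 in range(-500,600,100):
        r=[]
        for y0 in range(-600,900,100):
            m=(P[:,0]>=x0)&(P[:,0]<x0+100)&(P[:,1]>=y0)&(P[:,1]<y0+100)
            r.append(int(np.percentile(P[m,2],98)) if m.sum()>5 else None)
        print(n,x0,r)
E
```

```text
scene -500 [None, None, None, None, None, None, None, None, None, None, None, None, None, None, None]
scene -400 [None, None, None, None, None, None, None, None, None, None, None, None, None, None, None]
scene -300 [None, None, None, None, 4, 4, 4, 4, 3, None, None, 412, 422, 419, None]
scene -200 [None, None, None, None, 4, 9, 9, 3, 3, 3, None, 412, 386, 398, None]
scene -100 [None, None, None, 4, 4, 310, 307, 8, 3, 3, 3, None, None, None, None]
scene 0 [489, 532, 635, 656, 663, 310, 308, 9, 3, 3, None, 3, None, None, None]
scene 100 [502, 532, 582, 631, 657, 640, 373, 4, 74, 76, 75, 75, 74, 2, None]
scene 200 [None, None, None, 4, 15, 649, 375, 4, 75, 75, 73, 75, 72, 11, 9]
scene 300 [None, None, None, None, 5, 5, 23, 4, 59, 32, 18, 25, 36, 3, 2]
scene 400 [None, None, None, None, 42, 17, 22, 161, 163, 144, 3, 18, 31, 26, 3]
scene 500 [None, None, None, None, 38, 16, 17, 161, 171, 158, 71, 18, 17, 3, 3]
side -500 [None, None, None, None, None, None, None, None, None, None, None, None, None, None, None]
side -400 [None, None, None, None, None, None, None, None, None, None, None, None, None, None, None]
side -300 [None, None, None, None, 5, 5, 5, 4, 5, 4, None, None, None, None, None]
side -200 [None, None, None, None, 5, 6, 6, 5, 5, 4, 4, None, None, None, None]
side -100 [None, None, None, None, None, 311, 309, 9, 5, 5, 5, None, None, None, None]
side 0 [479, 482, None, None, 5, 310, 308, 9, 5, 4, 4, 4, None, None, None]
side 100 [385, 484, None, None, 6, 588, 374, 5, 76, 77, 75, 77, None, None, None]
side 200 [None, 18, 18, 17, 15, 586, 373, 5, 74, 75, 74, 75, None, None, None]
side 300 [None, 17, 17, 16, 6, 7, 23, 5, 55, 32, 19, 24, None, None, None]
side 400 [None, None, 12, 13, 43, 16, 23, 161, 165, 138, 5, 19, 19, None, None]
side 500 [None, None, 6, 6, 39, 17, 19, 162, 172, 160, 72, 18, 19, None, None]
```

```bash
cat > fk.py <<'E'
import numpy as np
from scipy.optimize import least_squares
D=[([119.1,-511,251],[0.343,1.525,1.275]),([407.8,-169.6,324.2],[.1358,1.597,1.4116]),([209.5,-455.2,310.5],[.2627,1.4729,1.4168]),([-29.1,-293.5,309.6],[-.147,1.9178,1.381]),([-29.4,-279.5,594.5],[-.111,1.126,2.193])]
def f(p,full=False):
    a2,a3,h,L,d,o3=p; r=[]
    for X,q in D:
        s=q[0]+q[1];t=s+q[2]
        rr=a2*np.sin(q[0])+a3*np.sin(s+o3)+L*np.sin(t); zz=h+a2*np.cos(q[0])+a3*np.cos(s+o3)+L*np.cos(t)
        r+=[rr-np.sqrt(X[0]**2+X[1]**2-d*d),zz-X[2]]
    return r
s=least_squares(lambda p:np.r_[f(p),(p-[400,400,200,250,75,0])*[.01,.01,.01,.01,1,10]],[400,400,200,250,75,0]); print(s.x.round(2),np.round(f(s.x),1))
E
python3 fk.py
```

```text
[5.0741e+02 3.8230e+02 2.2327e+02 2.9493e+02 7.4950e+01 1.2000e-01] [ 0.3 -0.1 -0.3  0.1 -0.1  0.1  0.2  0.1  0.1 -0.2]
```

```bash
python3 -m jog '[0,0,50,0,0,0,0,50,0,0,0,0,50,0,0,0,0,50,0,0,0,15,45,0,0]'|grep -v force;python3 -m jog '[0,20,45,0,0,0,30,40,0,0,0,35,35,0,0,0,40,28,0,0,0,45,15,0,0]'|grep -v force; python3 -m jog '[0,50,0,0,0,0,50,0,0,0,0,50,0,0,0,0,50,0,0,0,0,50,-5,0,0]'|grep -v force
```

```text
time: 7.65
tool_pos: [203.5, -322.3, 476.7]
tcp_rot: [-3.134, 0.023, 1.354]
grip_width: 91.7
time: 8.15
tool_pos: [409.4, -197.3, 484.6]
tcp_rot: [3.127, 0.041, 1.352]
grip_width: 91.7
time: 8.65
tool_pos: [467.8, 46.9, 488.4]
tcp_rot: [3.096, 0.042, 1.349]
grip_width: 91.6
```

```bash
python3 -m jog '[0,45,-20,0,0,0,45,-20,0,0,0,35,-35,0,0,0,35,-35,0,0,0,35,-35,0,0]'|grep -v force;  python3 -c "
from h import *
print(delta([95,600,450]),get_obs()['joint_positions'])"
```

```text
time: 9.15
tool_pos: [376.8, 276.4, 486.4]
tcp_rot: [3.071, 0.028, 1.347]
grip_width: 92.0
p [376.8 276.4 486.4] R [[0.221, 0.973, 0.063], [0.975, -0.219, -0.043], [-0.028, 0.071, -0.997]]
[ 254.04722122 -347.7138852     4.70050578] [ 0.51173531  0.149622    1.15456076 -0.06996422  1.80266315  0.71686425]
```

```bash
python3 -m jog '[0,28,-39,0,-2,0,28,-39,0,-2,0,28,-39,0,-2,0,28,-39,0,0,0,28,-39,0,0]'|grep -v force;python3 -m jog '[0,28,-39,0,0,0,28,-39,0,0,0,28,-39,0,0,0,28,-30,0,0,0,40,0,0,0]'|grep -v force; for i in 1 2; do python3 -m jog '[0,50,0,0,0,0,50,0,0,0]'|grep -v force;  python3 -c "
from h import *
print(get_obs()['joint_positions'].round(3))"; done
```

```text
time: 9.65
tool_pos: [205.8, 456.8, 483.5]
tcp_rot: [3.055, 0.009, 1.454]
grip_width: 91.8
time: 10.15
tool_pos: [68.7, 635.1, 488.0]
tcp_rot: [3.05, -0.024, 1.46]
grip_width: 91.5
time: 10.35
tool_pos: [76.7, 695.5, 489.5]
tcp_rot: [3.047, -0.041, 1.462]
grip_width: 91.7
[ 1.39   0.787  0.11  -0.112  2.194  1.433]
time: 10.55
tool_pos: [83.6, 740.7, 448.2]
tcp_rot: [3.047, -0.074, 1.466]
grip_width: 92.1
[ 1.391  0.881  0.036 -0.106  2.141  1.438]
```

```bash
for i in 1 2; do python3 -m jog '[0,50,0,-45,0,0,50,0,-45,0]'|grep -v force;  python3 -c "
from h import *
print(get_obs()['joint_positions'].round(4))"; done
```

```text
time: 10.75
tool_pos: [80.2, 743.2, 468.3]
tcp_rot: [3.045, -0.129, 1.471]
grip_width: 92.0
[ 1.3948  0.8548  0.0361 -0.1007  2.1129  1.4426]
time: 10.95
tool_pos: [75.5, 741.5, 499.3]
tcp_rot: [3.042, -0.197, 1.477]
grip_width: 92.1
[ 1.3997  0.815   0.0361 -0.0962  2.085   1.4469]
```

```bash
cat >> h.py <<'E'
def ori():
    o=get_obs();R=Ro.from_euler('xyz',o['tcp_rot']).as_matrix();z=R[:,2];p=o['tool_pos']
    f=np.array([np.cos(np.radians(83.1)),np.sin(np.radians(83.1)),0]);l=np.array([-f[1],f[0],0])
    print("t",round(o['time'],2),"p",p.round(1),"rpy",o['tcp_rot'].round(3),"tilt",np.degrees(np.arcsin(np.hypot(z[0],z[1]))).round(1),"az",np.degrees(np.arctan2(z[1],z[0])).round(1),"z fwd/left",(z@f).round(3),(z@l).round(3),"y fwd/left/up",(R[:,1]@f).round(3),(R[:,1]@l).round(3),R[2,1].round(3),"q",o['joint_positions'].round(3))
E
python3 -c "
from h import *
ori()"
```

```text
t 10.95 p [ 75.5 741.5 499.3] rpy [ 3.042 -0.197  1.477] tilt 12.6 az 57.7 z fwd/left 0.197 -0.094 y fwd/left/up 0.008 -0.995 0.097 q [ 1.4    0.815  0.036 -0.096  2.085  1.447]
```

```bash
python3 -c "
from h import *
print(delta([-120,560,610])/7)"
```

```text
p [ 75.5 741.5 499.3] R [[0.091, 0.989, 0.117], [0.976, -0.112, 0.184], [0.195, 0.097, -0.976]]
[-24.78387448 -23.17631075 -23.46883573]
```

```bash
python3 -m jog '[0,-30,-12,-20,0,0,-25,-23,-23,0,0,-25,-23,-23,0,0,-25,-23,-23,0,0,-25,-23,-23,0]'|grep -v force; python3 -m jog '[0,-25,-23,-23,0,0,-20,-23,-23,0]'|grep -v force;python3 -c "
from h import *
ori()"
```

```text
time: 11.45
tool_pos: [-49.8, 606.9, 590.3]
tcp_rot: [3.044, -0.242, 1.472]
grip_width: 91.8
time: 11.65
tool_pos: [-107.0, 551.9, 633.1]
tcp_rot: [3.05, -0.268, 1.471]
grip_width: 91.7
t 11.65 p [-107.   551.9  633.1] rpy [ 3.05  -0.268  1.471] tilt 16.2 az 65.1 z fwd/left 0.266 -0.086 y fwd/left/up -0.004 -0.996 0.088 q [ 1.705  0.359  0.484 -0.17   2.052  1.719]
```

```bash
for i in 1 2 3; do python3 -m jog '[0,45,-12,-50,0,0,45,-12,-50,0]'|grep -v force >/dev/null;  python3 -c "
from h import *
ori()"; done
```

```text
t 11.85 p [-116.7  564.   677.6] rpy [ 3.055 -0.302  1.479] tilt 18.0 az 68.5 z fwd/left 0.299 -0.078 y fwd/left/up 0.002 -0.997 0.082 q [ 1.721  0.526  0.039 -0.208  2.292  1.667]
t 12.05 p [-99.9 417.9 709.1] rpy [ 3.068 -0.028  1.46 ] tilt 4.5 az 14.5 z fwd/left 0.029 -0.074 y fwd/left/up 0.008 -0.997 0.074 q [ 1.681  0.43   0.036 -0.169  2.659  1.642]
t 12.25 p [-99.3 413.8 713.5] rpy [ 3.082 -0.038  1.46 ] tilt 4.1 az 25.9 z fwd/left 0.038 -0.06 y fwd/left/up 0.008 -0.998 0.06 q [ 1.672  0.419  0.036 -0.144  2.658  1.656]
```

```bash
python3 -m jog '[0,35,5,28,0,0,35,5,28,0,0,35,5,28,0,0,35,5,28,0,0,35,5,28,0]'|grep -v force; python3 -m jog '[0,35,5,28,0,0,35,5,28,0,0,35,5,20,0]'|grep -v force;python3 -c "
from h import *
ori();print(delta([-45,735,490]))"
```

```text
time: 12.75
tool_pos: [-47.1, 590.0, 600.1]
tcp_rot: [3.091, -0.085, 1.462]
grip_width: 91.4
time: 13.05
tool_pos: [-14.7, 690.9, 520.1]
tcp_rot: [3.094, -0.092, 1.461]
grip_width: 91.9
t 13.05 p [-14.7 690.9 520.1] rpy [ 3.094 -0.092  1.461] tilt 6.0 az 56.3 z fwd/left 0.093 -0.047 y fwd/left/up 0.007 -0.999 0.048 q [ 1.503  0.775  0.039 -0.066  2.237  1.572]
p [-14.7 690.9 520.1] R [[0.109, 0.992, 0.058], [0.99, -0.113, 0.086], [0.092, 0.048, -0.995]]
[ 37.57942223 -36.54071676  31.99407769]
```

```bash
python3 -m jog '[0,45,-20,25,0]' >/dev/null; for i in 1 2 3; do python3 -m jog '[0,50,-3,-40,0]'|grep -v force >/dev/null;  python3 -c "
from h import *
ori()"; done
```

```text
t 13.25 p [-21.9 725.6 488.9] rpy [ 3.099 -0.12   1.46 ] tilt 7.3 az 64.0 z fwd/left 0.12 -0.042 y fwd/left/up 0.005 -0.999 0.042 q [ 1.516  0.822  0.04  -0.059  2.162  1.593]
t 13.35 p [-19.7 727.7 499.1] rpy [ 3.103 -0.151  1.461] tilt 8.9 az 69.2 z fwd/left 0.151 -0.037 y fwd/left/up 0.005 -0.999 0.038 q [ 1.511  0.81   0.036 -0.055  2.146  1.59 ]
t 13.45 p [-17.9 729.4 509.9] rpy [ 3.107 -0.183  1.462] tilt 10.7 az 72.9 z fwd/left 0.183 -0.033 y fwd/left/up 0.006 -0.999 0.034 q [ 1.508  0.797  0.036 -0.051  2.127  1.589]
```

```bash
for i in 1 2 ; do python3 -m jog '[0,50,-5,-30,0,0,50,-5,-30,0,0,50,-5,-30,0]'|grep -v force >/dev/null;  python3 -c "
from h import *
ori()"; done
```

```text
t 13.75 p [-16.6 742.6 537.4] rpy [ 3.118 -0.291  1.465] tilt 16.7 az 79.2 z fwd/left 0.287 -0.02 y fwd/left/up 0.008 -1.0 0.023 q [ 1.504  0.766  0.036 -0.039  2.05   1.59 ]
t 14.05 p [-16.4 750.3 570.5] rpy [ 3.129 -0.395  1.467] tilt 22.7 az 82.1 z fwd/left 0.385 -0.007 y fwd/left/up 0.011 -1.0 0.012 q [ 1.501  0.731  0.036 -0.028  1.98   1.591]
```

```bash
for i in 1 2 ; do python3 -m jog '[0,50,0,-20,0,0,50,0,-20,0,0,50,0,-20,0]'|grep -v force >/dev/null;  python3 -c "
from h import *
ori()"; done
```

```text
t 14.35 p [ -3.1 766.4 596.7] rpy [ 3.139 -0.501  1.468] tilt 28.7 az 83.8 z fwd/left 0.48 0.006 y fwd/left/up 0.017 -1.0 0.002 q [ 1.478  0.71   0.036 -0.008  1.894  1.577]
t 14.65 p [  9.1 774.5 630.7] rpy [-3.135 -0.606  1.467] tilt 34.7 az 84.7 z fwd/left 0.57 0.016 y fwd/left/up 0.02 -1.0 -0.005 q [1.455 0.681 0.036 0.013 1.818 1.564]
```

```bash
python3 -m jog '[0,50,20,-20,0,0,50,20,-20,0,0,50,20,-20,0]'|grep -v force >/dev/null;  python3 -c "
from h import *
ori(); print(delta([250,520,520]))"
```

```text
t 14.95 p [ 64.  769.7 671.6] rpy [-3.131 -0.705  1.47 ] tilt 40.4 az 85.1 z fwd/left 0.648 0.023 y fwd/left/up 0.026 -1.0 -0.008 q [1.357 0.642 0.036 0.085 1.762 1.501]
p [ 64.  769.7 671.6] R [[0.077, 0.996, 0.055], [0.758, -0.094, 0.646], [0.648, -0.008, -0.761]]
[-273.24737129  209.84685721  -35.57723882]
```

```bash
python3 -m jog '[0,-20,15,0,0,0,-34,26,-4,0,0,-34,26,-4,0,0,-34,26,-4,0,0,-34,26,-4,0]'|grep -v force >/dev/null; python3 -m jog '[0,-34,26,-4,0,0,-34,26,-4,0,0,-34,26,-4,0]' >/dev/null;  python3 -c "
from h import *
ori(); print(delta([450,100,400]))"
```

```text
t 15.75 p [237.2 547.8 540.8] rpy [ 3.136 -0.744  1.479] tilt 42.6 az 84.3 z fwd/left 0.677 0.014 y fwd/left/up 0.025 -1.0 0.004 q [0.829 0.047 1.329 0.456 1.171 0.873]
p [237.2 547.8 540.8] R [[0.067, 0.995, 0.067], [0.733, -0.095, 0.674], [0.677, 0.004, -0.736]]
[-409.16399466  253.94910996 -183.7383204 ]
```

```bash
for i in 1 2; do python3 -m jog '[0,-37,23,-16,0,0,-37,23,-16,0,0,-37,23,-16,0,0,-37,23,-16,0,0,-37,23,-16,0]'|grep -v force >/dev/null;  python3 -c "
from h import *
ori(); print(delta([465,-280,220]))"; done
```

```text
t 16.25 p [337.8 340.2 478.5] rpy [ 3.113 -0.756  1.492] tilt 43.3 az 83.1 z fwd/left 0.686 -0.0 y fwd/left/up 0.022 -1.0 0.021 q [ 0.197 -0.091  1.632  0.726  1.376  0.225]
p [337.8 340.2 478.5] R [[0.057, 0.995, 0.083], [0.726, -0.098, 0.681], [0.686, 0.021, -0.728]]
[-619.99676605  182.23501291 -223.72796117]
t 16.75 p [440.3 129.4 417.8] rpy [ 3.078 -0.757  1.508] tilt 43.5 az 81.1 z fwd/left 0.688 -0.024 y fwd/left/up 0.014 -0.999 0.046 q [-0.354  0.075  1.631  0.741  1.608 -0.304]
p [440.3 129.4 417.8] R [[0.046, 0.993, 0.106], [0.726, -0.106, 0.68], [0.686, 0.046, -0.726]]
[-431.76811846   58.8576575  -132.14865379]
```

```bash
for i in 1 2; do python3 -m jog '[0,-38,5,-12,0,0,-38,5,-12,0,0,-38,5,-12,0,0,-38,5,-12,0,0,-38,5,-12,0]'|grep -v force >/dev/null;  python3 -c "
from h import *
ori(); print(delta([455,-290,180]))"; done
```

```text
t 17.25 p [455.4 -64.9 333.9] rpy [ 3.05  -0.746  1.518] tilt 43.0 az 79.3 z fwd/left 0.681 -0.045 y fwd/left/up 0.006 -0.998 0.067 q [-0.714  0.281  1.602  0.634  1.673 -0.696]
p [455.4 -64.9 333.9] R [[0.039, 0.991, 0.126], [0.733, -0.114, 0.67], [0.679, 0.067, -0.731]]
[-269.54607685   14.96248812  -38.47573099]
t 17.75 p [ 468.2 -260.7  251.5] rpy [ 3.03  -0.731  1.526] tilt 42.3 az 77.9 z fwd/left 0.67 -0.061 y fwd/left/up 0.0 -0.997 0.083 q [-0.939  0.584  1.346  0.534  1.73  -0.907]
p [ 468.2 -260.7  251.5] R [[0.034, 0.989, 0.141], [0.744, -0.119, 0.658], [0.668, 0.083, -0.74]]
[-69.96511707 -15.46363812  31.75763581]
```

```bash
python3 -m jog '[0,-20,0,0,7,0,-20,0,0,0,0,0,0,0,0]' >/dev/null; python3 - <<'E'
from h import *
ori()
p,d=capture("wrist"); c=calibration("wrist"); cv2.imwrite("pics/w5.png",p[:,:,::-1]); np.save("pics/w5.npy",d); np.save("pics/w5c.npy",c,allow_pickle=True)
E
```

```text
t 18.05 p [ 465.1 -299.   221.8] rpy [ 3.137 -0.731  1.352] tilt 41.9 az 77.1 z fwd/left 0.664 -0.07 y fwd/left/up -0.102 -0.995 0.003 q [-0.979  0.652  1.304  0.515  1.715 -0.823]
```

View pics/w5.png

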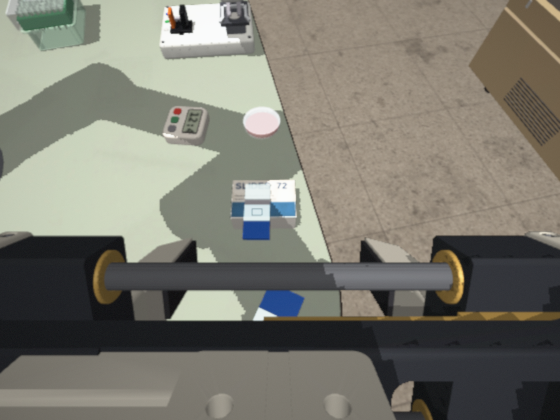

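```bash
cat >> h.py <<'E'
def blue(im,box):
    u0,v0,u1,v1=box; s=im[v0:v1,u0:u1].astype(int); m=(s[...,2]>1.6*s[...,0])&(s[...,2]>90)&(s[...,2]>1.5*s[...,1])
    v,u=np.nonzero(m); return u+u0,v+v0
E
python3 - <<'E'
from h import *
c=np.load("pics/w5c.npy",allow_pickle=True).item();d=np.load("pics/w5.npy");W=cloud(c,d)
im=cv2.imread("pics/w5.png")[...,::-1]
cv2.imwrite("pics/w5z.png",cv2.resize(im[170:250,210:310,::-1],None,fx=6,fy=6,interpolation=cv2.INTER_CUBIC))
u,v=blue(im,(230,215,290,245)); X=onz(c,np.c_[u,v],39); print(len(u),u.min(),u.max(),v.min(),v.max())
print(cv2.minAreaRect(X[:,:2].astype(np.float32)))
Z=W[v,u]; print(np.median(Z,0),cv2.minAreaRect(Z[:,:2].astype(np.float32)))
E
```

```text
464 243 269 222 239
((463.5550231933594, -188.7428436279297), (22.230384826660156, 31.315044403076172), 77.35620880126953)
[ 463.50906417 -189.40162789   40.78421939] ((452.9750671386719, -256.1347961425781), (159.07278442382812, 31.67141342163086), 80.75190734863281)
```

View pics/w5z.png

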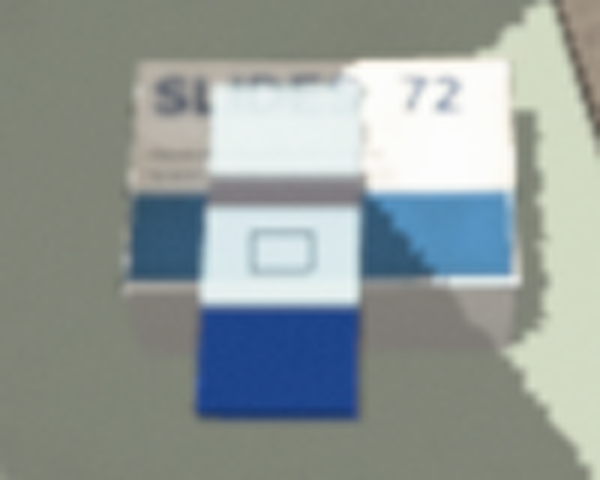

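```bash
python3 - <<'E'
from h import *
for n,box in [("w4",(470,180,508,220)),("w3",(400,145,436,185))]:
    c=np.load(f"pics/{n}c.npy",allow_pickle=True).item();im=cv2.imread(f"pics/{n}.png")[...,::-1]
    u,v=blue(im,box); X=onz(c,np.c_[u,v],39); print(n,len(u),u.min(),u.max(),v.min(),v.max(),cv2.minAreaRect(X[:,:2].astype(np.float32)))
R=np.array(Ro.from_euler('xyz',get_obs()['tcp_rot']).as_matrix())
print(R[:,2])
E
```

```text
w4 342 477 501 187 212 ((462.54083251953125, -188.8765411376953), (21.42164421081543, 31.019163131713867), 77.57659149169922)
w3 377 405 429 154 180 ((463.4263000488281, -190.86627197265625), (22.08857536315918, 31.186721801757812), 77.16494750976562)
[ 0.1498714   0.65063263 -0.74445668]
```

```bash
python3 -c "
from h import *
ori(); print(delta([445,-268.5,123.6]))
print(delta([460,-203.4,49.2]))"
```

```text
t 18.1 p [ 465.5 -298.1  223. ] rpy [ 3.136 -0.731  1.353] tilt 41.9 az 77.0 z fwd/left 0.664 -0.071 y fwd/left/up -0.101 -0.995 0.004 q [-0.978  0.65   1.304  0.516  1.716 -0.823]
p [ 465.5 -298.1  223. ] R [[0.161, 0.976, 0.15], [0.727, -0.22, 0.651], [0.668, 0.004, -0.744]]
[-48.13382924 -26.99384352  90.18654983]
p [ 465.5 -298.1  223. ] R [[0.161, 0.976, 0.15], [0.727, -0.22, 0.651], [0.668, 0.004, -0.744]]
[-48.07456745 -26.98916086 190.17838183]
```

```bash
python3 -m jog '[0,-16,-9,25,0,0,-16,-9,30,0,0,-16,-9,35,0,0,0,0,35,0,0,0,0,0,0]' >/dev/null; python3 - <<'E'
from h import *
ori(); print(delta([460,-203.4,49.2]))
p,d=capture("wrist"); c=calibration("wrist"); cv2.imwrite("pics/w6.png",p[:,:,::-1]); np.save("pics/w6.npy",d); np.save("pics/w6c.npy",c,allow_pickle=True)
u,v=blue(p,(180,150,380,262)); X=onz(c,np.c_[u,v],39); print(cv2.minAreaRect(X[:,:2].astype(np.float32)),v.max())
E
```

```text
t 18.6 p [ 454.4 -245.5  101.1] rpy [ 3.114 -0.718  1.369] tilt 41.2 az 76.0 z fwd/left 0.653 -0.081 y fwd/left/up -0.099 -0.995 0.021 q [-0.944  0.716  1.565  0.536  1.4   -0.974]
p [ 454.4 -245.5  101.1] R [[0.151, 0.976, 0.159], [0.738, -0.218, 0.639], [0.658, 0.021, -0.753]]
[-2.23627205 -4.81710548 66.81085455]
((463.95208740234375, -191.10841369628906), (22.63755989074707, 31.658964157104492), 77.85492706298828) 237
```

View pics/w6.png

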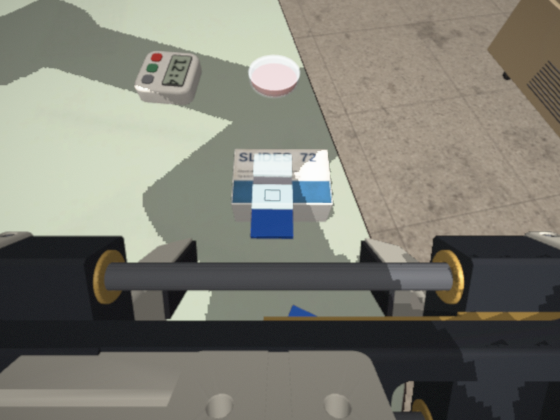

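```bash
python3 -c "
from h import *
print(delta([460.5,-205.4,49.3]))"; python3 -m jog '[0.4,0,-2,20,2,0.4,0,-2,20,0,0.4,0,0,0,0]'; python3 -c "
from h import *
ori();print(delta([460.5,-205.4,49.3]))"
```

```text
p [ 455.  -247.5  102.6] R [[0.149, 0.976, 0.161], [0.74, -0.218, 0.637], [0.656, 0.024, -0.754]]
[-3.00153537 -5.09258311 67.87037988]
time: 18.95
tool_pos: [461.2, -224.6, 77.6]
tcp_rot: [3.125, -0.708, 1.334]
contact_force: [-0.5, 0.3, 1.0]
grip_width: 72.3
t 18.95 p [ 461.2 -224.6   77.6] rpy [ 3.125 -0.708  1.334] tilt 40.6 az 75.0 z fwd/left 0.644 -0.092 y fwd/left/up -0.127 -0.992 0.012 q [-0.914  0.73   1.619  0.564  1.315 -0.965]
p [ 461.2 -224.6   77.6] R [[0.178, 0.969, 0.168], [0.739, -0.245, 0.628], [0.65, 0.012, -0.76]]
[-4.34989677 -5.69757685 33.39814909]
```

```bash
python3 -m jog '[0.4,-4,-6,20,1,0.4,0,0,12,0,0.4,0,0,0,0]'; python3 -c "
from h import *
ori();print(delta([460.5,-205.4,49.3]))
p,d=capture('side'); cv2.imwrite('pics/s6.png',cv2.resize(p[130:230,250:350,::-1],None,fx=6,fy=6,interpolation=cv2.INTER_CUBIC))"
```

```text
time: 19.25
tool_pos: [463.6, -210.4, 55.2]
tcp_rot: [3.125, -0.701, 1.32]
contact_force: [-0.5, 0.7, 0.1]
grip_width: 55.6
t 19.25 p [ 463.6 -210.4   55.2] rpy [ 3.125 -0.701  1.32 ] tilt 40.2 az 74.2 z fwd/left 0.637 -0.1 y fwd/left/up -0.14 -0.99 0.012 q [-0.895  0.751  1.661  0.587  1.245 -0.98 ]
p [ 463.6 -210.4   55.2] R [[0.19, 0.966, 0.176], [0.74, -0.258, 0.621], [0.645, 0.012, -0.764]]
[-0.7116951  -4.32914991  7.0701816 ]
```

View pics/s6.png

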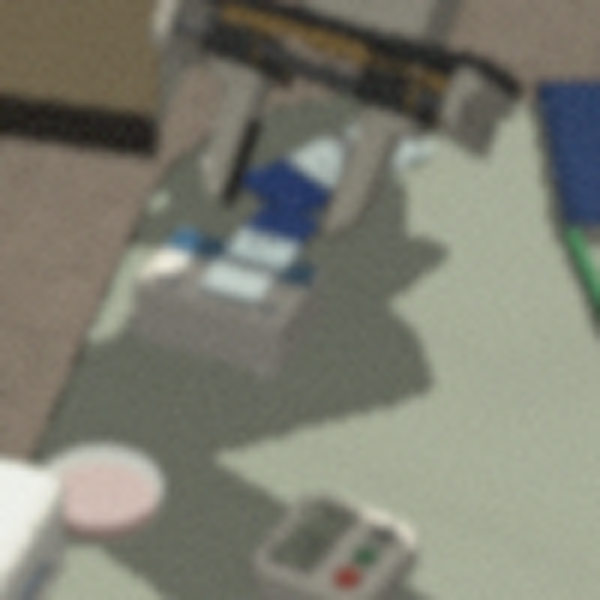

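```bash
python3 -m jog '[0.4,-1,-5,10,-2,0.4,0,0,0,0]'; python3 -c "
from h import *
ori();print(delta([460.5,-205.4,49.3]))"
```

```text
time: 19.5
tool_pos: [461.8, -206.5, 49.2]
tcp_rot: [3.089, -0.696, 1.371]
contact_force: [-0.7, -0.4, 0.0]
grip_width: 55.1
t 19.5 p [ 461.8 -206.5   49.2] rpy [ 3.089 -0.696  1.371] tilt 40.0 az 73.8 z fwd/left 0.634 -0.104 y fwd/left/up -0.113 -0.993 0.041 q [-0.894  0.753  1.679  0.594  1.223 -1.031]
p [ 461.8 -206.5   49.2] R [[0.153, 0.972, 0.179], [0.752, -0.232, 0.617], [0.641, 0.041, -0.766]]
[ 0.65083423 -1.47404078  0.3942145 ]
```

```bash
python3 -m jog '[1,0,-1,0,1,1,0,0,0,0,1,0,0,0,0,1,0,0,0,0]'; python3 -c "
from h import *
ori()
p,d=capture('side'); cv2.imwrite('pics/s7.png',cv2.resize(p[130:230,250:350,::-1],None,fx=6,fy=6,interpolation=cv2.INTER_CUBIC))"
```

```text
time: 19.9
tool_pos: [462.2, -209.1, 51.6]
tcp_rot: [3.1, -0.694, 1.346]
contact_force: [-0.0, 0.5, -0.5]
grip_width: 30.8
t 19.9 p [ 462.2 -209.1   51.6] rpy [ 3.1   -0.694  1.346] tilt 39.8 az 73.4 z fwd/left 0.632 -0.108 y fwd/left/up -0.131 -0.991 0.032 q [-0.897  0.75   1.676  0.593  1.225 -1.01 ]
```

View pics/s7.png

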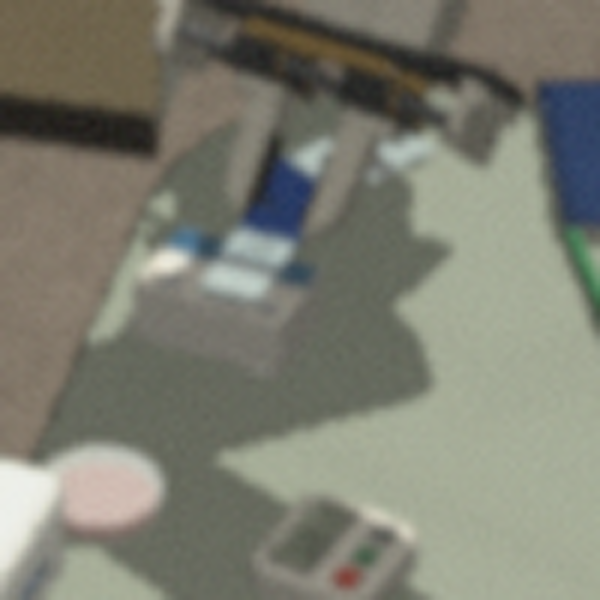

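```bash
python3 -m jog '[1,13,1,-16,0,1,26,1,-31,0,1,32,2,-38,0,1,32,2,-38,0]'>/dev/null; python3 - <<'E'
from h import *
ori(); print(get_obs()['grip_width'])
p,d=capture("wrist"); c=calibration("wrist"); cv2.imwrite("pics/w7.png",p[:,:,::-1]); np.save("pics/w7.npy",d); np.save("pics/w7c.npy",c,allow_pickle=True)
E
```

```text
t 20.35 p [ 461.3 -207.4  210.9] rpy [ 3.118 -0.702  1.333] tilt 40.2 az 74.3 z fwd/left 0.639 -0.098 y fwd/left/up -0.132 -0.991 0.018 q [-0.895  0.523  1.561  0.554  1.524 -0.81 ]
31.051490410809215
```

View pics/w7.png

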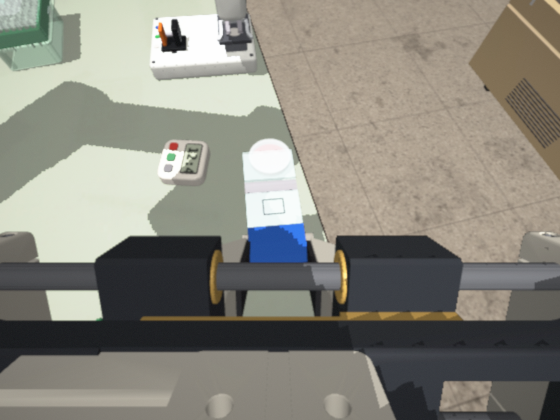

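```bash
cat >> h.py <<'E'
def slide(n,box,show=False):
    """slide pose: fit plane to depth over slide top; return axis in world"""
    c=np.load(f"pics/{n}c.npy",allow_pickle=True).item();d=np.load(f"pics/{n}.npy");im=cv2.imread(f"pics/{n}.png")[...,::-1]
    u,v=blue(im,box); W=cloud(c,d); P=W[v,u]; m=np.median(P,0); 
    n_=None
    for _ in range(4):
        k=np.linalg.norm(P-m,axis=1)<40; Q=P[k]; m=Q.mean(0); n_=np.linalg.svd(Q-m)[2][2]
        r=(P-m)@n_; P=P[abs(r)<2.5*np.median(abs(r))+.5]
    n_*=np.sign(n_[2]); 
    e=np.array([.12,.993,0]); e-=n_*(e@n_); e/=np.linalg.norm(e); l=np.cross(n_,e)
    q=np.c_[(P-m)@e,(P-m)@l].astype(np.float32); R=cv2.minAreaRect(q)
    print("n",len(P),"centre blue",m.round(1),"normal",n_.round(3),"rect",R)
    return c,im,W,m,n_
E
python3 - <<'E'
from h import *
c,im,W,m,n=slide("w7",(235,215,320,262))
for u,v in [(272,208),(270,190),(270,170),(250,165),(285,210),(262,240),(290,240)]: print((u,v),W[v,u].round(1))
cv2.imwrite("pics/w7z.png",cv2.resize(im[140:270,210:330,::-1],None,fx=5,fy=5,interpolation=cv2.INTER_CUBIC))
E
```

```text
n 2016 centre blue [ 468.6 -189.   206.9] normal [0.01 0.01 1.  ] rect ((0.6524105072021484, 0.36662864685058594), (32.221256256103516, 22.463586807250977), 84.31764221191406)
(272, 208) [ 470.8 -167.1  206.9]
(270, 190) [ 473.  -153.4  203.8]
(270, 170) [ 476.2 -140.4  205.7]
(250, 165) [ 464.8 -134.1  205.9]
(285, 210) [ 477.9 -170.   206.6]
(262, 240) [ 460.6 -185.   206.7]
(290, 240) [ 475.6 -189.   207.5]
```

View pics/w7z.png

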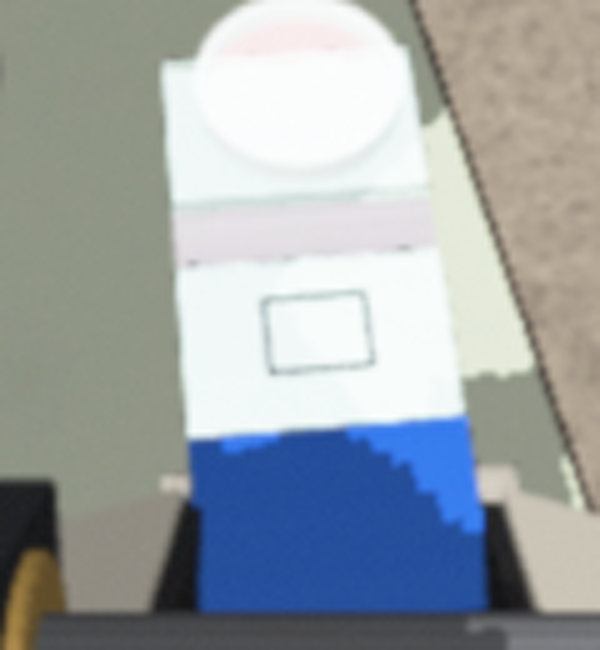

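```bash
python3 -m jog '[1,36,0,24,0,1,38,0,28,0,1,38,0,28,0,1,38,0,28,0,1,38,0,28,0]'>/dev/null; python3 -c "
from h import *
ori()"; python3 -m jog '[1,0,0,0,0]' >/dev/null;  python3 -c "
from h import *
ori()"; python3 -m jog '[1,32,2,-38,0]' >/dev/null;  python3 -c "
from h import *
ori()";  python3 -m jog '[1,0,0,0,0]' >/dev/null;  python3 -c "
from h import *
ori()"
```

```text
t 20.9 p [524.4  14.7 237.3] rpy [ 3.092 -0.69   1.339] tilt 39.6 az 72.3 z fwd/left 0.626 -0.12 y fwd/left/up -0.142 -0.989 0.038 q [-0.491  0.373  1.725  0.714  1.278 -0.538]
t 21.0 p [523.9  19.9 237.9] rpy [ 3.092 -0.691  1.345] tilt 39.7 az 72.6 z fwd/left 0.628 -0.116 y fwd/left/up -0.136 -0.99 0.038 q [-0.482  0.371  1.727  0.716  1.277 -0.537]
t 21.1 p [521.8  22.1 282.5] rpy [ 3.107 -0.692  1.338] tilt 39.7 az 73.6 z fwd/left 0.63 -0.106 y fwd/left/up -0.134 -0.991 0.026 q [-0.479  0.321  1.663  0.694  1.372 -0.452]
t 21.2 p [523.8  22.  287.5] rpy [ 3.095 -0.691  1.347] tilt 39.7 az 73.0 z fwd/left 0.628 -0.112 y fwd/left/up -0.133 -0.99 0.036 q [-0.478  0.316  1.656  0.695  1.375 -0.45 ]
```

```bash
python3 -c "
from h import *
print(delta([490,60,110])/5)"
```

```text
p [523.8  22.  287.5] R [[0.171, 0.967, 0.187], [0.751, -0.251, 0.61], [0.637, 0.036, -0.77]]
[-18.07219422  -9.71865196  30.70387396]
```

```bash
python3 -m jog '[1,-18,-10,30,0,1,-18,-10,31,0,1,-18,-10,31,0,1,-18,-10,31,0,1,-15,-8,26,0]'>/dev/null; python3 -m jog '[1,0,0,0,0,1,0,0,0,0]' >/dev/null; python3 - <<'E'
from h import *
ori()
c=calibration("wrist");p,d=capture("wrist");  cv2.imwrite("pics/w8.png",p[:,:,::-1]); np.save("pics/w8.npy",d); np.save("pics/w8c.npy",c,allow_pickle=True)
slide("w8",(235,205,330,262))
E
```

```text
t 21.9 p [492.   54.8 111.2] rpy [ 3.082 -0.684  1.351] tilt 39.3 az 72.0 z fwd/left 0.622 -0.122 y fwd/left/up -0.136 -0.99 0.046 q [-0.443  0.509  1.966  0.858  0.98  -0.813]
n 2010 centre blue [497.5  74.5  99.1] normal [-0.003  0.028  1.   ] rect ((0.4531717300415039, 0.3773231506347656), (32.23177719116211, 22.51983642578125), 84.90753173828125)
```

View pics/w8.png

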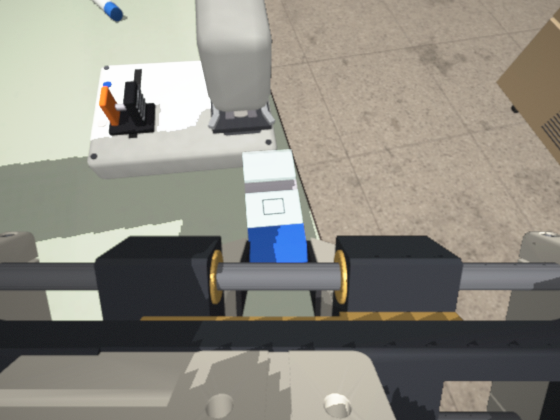

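```bash
python3 - <<'E'
from h import *
c=np.load("pics/w8c.npy",allow_pickle=True).item();d=np.load("pics/w8.npy");W=cloud(c,d);im=cv2.imread("pics/w8.png")
cv2.imwrite("pics/w8z.png",cv2.resize(im[50:180,85:295],None,fx=3.7,fy=3.7,interpolation=cv2.INTER_CUBIC))
O=np.array([505.7,233,0]);e=np.array([.12,.993,0]);l=np.array([-.993,.12,0])
S=np.dstack([(W-O)@e,(W-O)@l,W[...,2]])
z=S[...,2];m=np.zeros(z.shape,bool);m[60:180,85:275]=1
b=m&(abs(z-30)<2); q=S[b]; print("base x min",np.percentile(q[:,0],[.5,1,2]),"y max",np.percentile(q[:,1],[98,99,99.5]),"x max",np.percentile(q[:,0],99.5),"z",np.median(q[:,2]))
h,ed=np.histogram(z[m],bins=np.arange(-5,175,2)); print([(int(a),int(n)) for a,n in zip(ed,h) if n>40])
for v in range(95,135,4): print(v,[tuple(S[v,u].round(0).astype(int)) for u in range(205,278,6)])
E
```

```text
base x min [-41.99397039 -41.6969901  -41.16057956] y max [136.47138377 137.7144638  138.26357117] x max 80.40110471710523 z 30.58670047348562
[(-3, 50), (-1, 2272), (1, 283), (3, 63), (5, 78), (7, 175), (9, 158), (11, 193), (13, 174), (15, 184), (17, 181), (19, 189), (21, 192), (23, 226), (25, 328), (27, 616), (29, 6995), (31, 2609), (33, 132), (35, 532), (37, 174), (39, 51), (41, 55), (43, 49), (45, 78), (47, 59), (49, 99), (51, 114), (53, 76), (55, 168), (57, 159), (59, 704), (61, 328), (63, 365), (65, 312), (71, 49), (95, 83), (97, 807), (107, 61), (109, 65), (111, 78), (113, 127), (115, 156), (117, 141), (119, 154), (121, 172), (123, 153), (125, 177), (127, 183), (129, 181), (131, 185), (133, 199), (135, 200), (137, 204), (139, 220), (141, 199), (143, 202), (145, 80)]
95 [(np.int64(28), np.int64(34), np.int64(31)), (np.int64(-68), np.int64(18), np.int64(121)), (np.int64(-69), np.int64(15), np.int64(122)), (np.int64(-71), np.int64(11), np.int64(123)), (np.int64(-70), np.int64(8), np.int64(122)), (np.int64(-70), np.int64(4), np.int64(122)), (np.int64(-70), np.int64(0), np.int64(12
[... 4907 characters left out ...]
(-18), np.int64(57)), (np.int64(-41), np.int64(-23), np.int64(57)), (np.int64(7), np.int64(-37), np.int64(0))]
131 [(np.int64(-16), np.int64(36), np.int64(30)), (np.int64(-18), np.int64(30), np.int64(31)), (np.int64(-41), np.int64(22), np.int64(57)), (np.int64(-41), np.int64(17), np.int64(57)), (np.int64(-41), np.int64(12), np.int64(56)), (np.int64(-41), np.int64(7), np.int64(55)), (np.int64(-24), np.int64(2), np.int64(35)), (np.int64(-211), np.int64(4), np.int64(256)), (np.int64(-25), np.int64(-9), np.int64(35)), (np.int64(-24), np.int64(-15), np.int64(34)), (np.int64(-23), np.int64(-20), np.int64(31)), (np.int64(-22), np.int64(-26), np.int64(29)), (np.int64(2), np.int64(-37), np.int64(0))]
```

View pics/w8z.png

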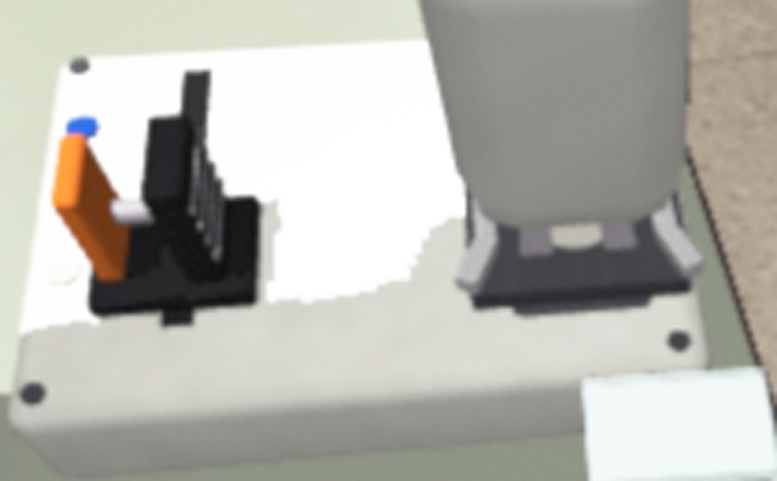

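```bash
cat >> h.py <<'E'
def tool(v):
    R=Ro.from_euler('xyz',get_obs()['tcp_rot']).as_matrix(); print("tool shift",(R.T@np.array(v)).round(1))
E4=np.array([.12,.993,0]);L4=np.array([-.993,.12,0]);U4=np.array([0,0,1.])
E
python3 -c "
from h import *
tool(39*E4+13.9*L4-28*U4)"
```

```text
tool shift [ 11.3 -20.4  44.2]
```

```bash
python3 -m jog '[1,4,-7,15,-2.5,1,4,-7,15,0,1,4,-7,15,0,1,0,0,0,0]'; python3 - <<'E'
from h import *
ori()
c=calibration("wrist");p,d=capture("wrist");  cv2.imwrite("pics/w9.png",p[:,:,::-1]); np.save("pics/w9.npy",d); np.save("pics/w9c.npy",c,allow_pickle=True)
_,_,W,m,n=slide("w9",(235,205,330,262))
O=np.array([505.7,233,0]);S=np.dstack([(W-O)@E4,(W-O)@L4,W[...,2]])
print("blue stand", ((m-O)@E4).round(1),((m-O)@L4).round(1),"roll",(n@L4).round(3),"pitch",(n@E4).round(3))
cv2.imwrite("pics/w9z.png",cv2.resize(p[60:270,150:360,::-1],None,fx=2.8,fy=2.8,interpolation=cv2.INTER_CUBIC))
E
```

```text
time: 22.35
tool_pos: [488.0, 93.2, 88.2]
tcp_rot: [3.025, -0.678, 1.419]
contact_force: [-0.0, 0.5, 0.2]
grip_width: 31.2
t 22.35 p [488.   93.2  88.2] rpy [ 3.025 -0.678  1.419] tilt 39.3 az 70.7 z fwd/left 0.619 -0.136 y fwd/left/up -0.104 -0.99 0.091 q [-0.367  0.537  2.025  0.964  0.881 -0.925]
n 1993 centre blue [493.3 112.9  76. ] normal [-0.046  0.044  0.998] rect ((0.36092090606689453, 0.2897777557373047), (32.27227020263672, 22.450847625732422), 87.01092529296875)
blue stand -120.8 -2.1 roll 0.051 pitch 0.038
```

View pics/w9z.png

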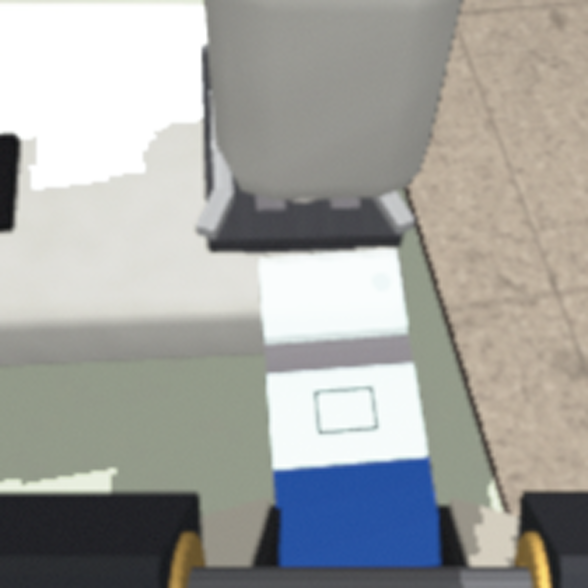

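```bash
python3 -c "
from h import *
tool(5*L4-6*U4+3*E4);tool(10*E4)"
```

```text
tool shift [-1.5 -5.8  5.8]
tool shift [ 7.8 -1.   6.2]
```

```bash
python3 -m jog '[1,-1.5,-6,6.5,0,1,8,-1,6,0,1,8,-1,6,0,1,0,0,0,0]'; python3 - <<'E'
from h import *
ori()
c=calibration("wrist");p,d=capture("wrist");  cv2.imwrite("pics/w10.png",p[:,:,::-1]); np.save("pics/w10.npy",d); np.save("pics/w10c.npy",c,allow_pickle=True)
_,_,W,m,n=slide("w10",(235,205,330,262))
O=np.array([505.7,233,0]);S=np.dstack([(W-O)@E4,(W-O)@L4,W[...,2]])
print("blue stand", ((m-O)@E4).round(1),((m-O)@L4).round(1),"roll",(n@L4).round(3),"pitch",(n@E4).round(3))
cv2.imwrite("pics/w10z.png",cv2.resize(p[60:270,150:360,::-1],None,fx=2.8,fy=2.8,interpolation=cv2.INTER_CUBIC))
E
```

```text
time: 22.8
tool_pos: [489.7, 115.5, 85.1]
tcp_rot: [3.014, -0.676, 1.423]
contact_force: [1.2, -1.1, -0.4]
grip_width: 30.8
t 22.8 p [489.7 115.5  85.1] rpy [ 3.014 -0.676  1.423] tilt 39.3 az 69.9 z fwd/left 0.617 -0.145 y fwd/left/up -0.107 -0.989 0.099 q [-0.316  0.538  2.039  1.013  0.843 -0.931]
n 1959 centre blue [495.1 135.1  72.7] normal [-0.042  0.094  0.995] rect ((-0.23294734954833984, 0.1091461181640625), (22.345598220825195, 31.682884216308594), 0.001166960340924561)
blue stand -98.5 -1.3 roll 0.053 pitch 0.089
```

View pics/w10z.png

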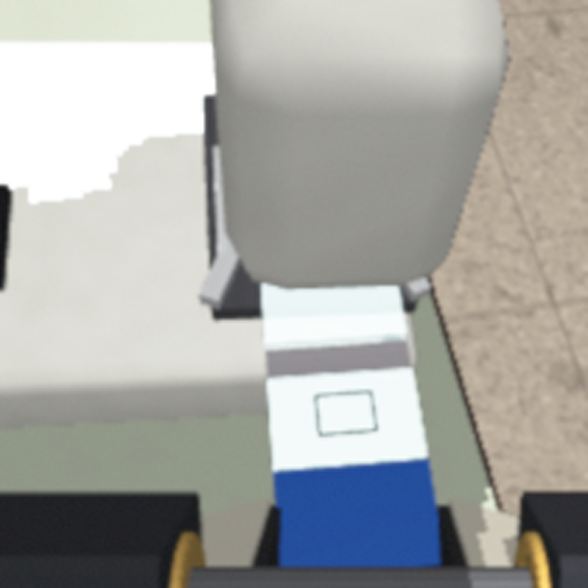

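```bash
python3 -c "
from h import *
tool(4*L4-2*U4+5*E4);tool(10*E4);tool(8*E4-2*U4)"
```

```text
tool shift [ 2.6 -4.7  4.1]
tool shift [ 7.8 -1.1  6.2]
tool shift [ 5.  -1.1  6.5]
```

```bash
python3 -m jog '[1,2.6,-5,4.5,0,1,5,-1,6.5,0,1,0,0,0,0]'; python3 - <<'E'
from h import *
ori()
c=calibration("wrist");p,d=capture("wrist");  cv2.imwrite("pics/w11.png",p[:,:,::-1]); np.save("pics/w11.npy",d); np.save("pics/w11c.npy",c,allow_pickle=True)
_,_,W,m,n=slide("w11",(235,205,330,262))
O=np.array([505.7,233,0])
print("blue stand", ((m-O)@E4).round(1),((m-O)@L4).round(1),"roll",(n@L4).round(3),"pitch",(n@E4).round(3))
p,d=capture("scene");cv2.imwrite("pics/sc11.png",cv2.resize(p[190:290,190:290,::-1],None,fx=6,fy=6,interpolation=cv2.INTER_CUBIC))
E
```

```text
time: 23.15
tool_pos: [488.2, 128.6, 80.5]
tcp_rot: [3.011, -0.674, 1.422]
contact_force: [0.8, 3.2, -0.3]
grip_width: 30.9
t 23.15 p [488.2 128.6  80.5] rpy [ 3.011 -0.674  1.422] tilt 39.2 az 69.6 z fwd/left 0.615 -0.148 y fwd/left/up -0.11 -0.989 0.102 q [-0.287  0.544  2.053  1.048  0.816 -0.943]
n 1979 centre blue [493.7 148.2  68.3] normal [-0.051  0.045  0.998] rect ((0.13768482208251953, 0.20677947998046875), (32.19131851196289, 22.17400360107422), 87.1309814453125)
blue stand -85.7 1.7 roll 0.056 pitch 0.038
```

View pics/sc11.png

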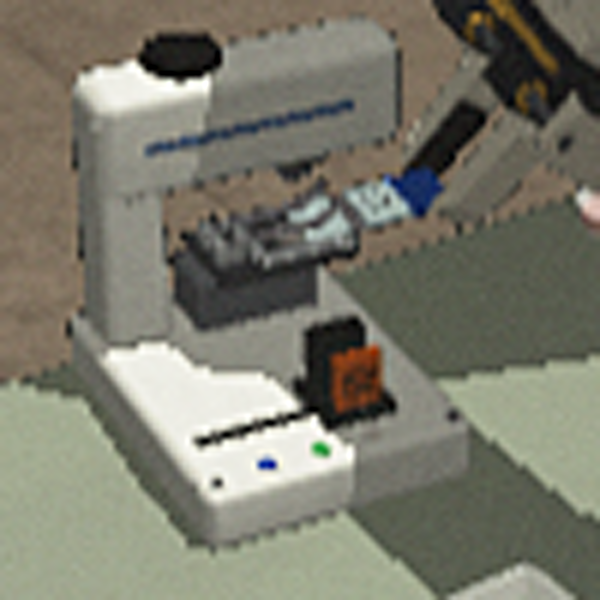

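```bash
python3 -m jog '[1,3,-1,6,0,1,4,-1,6,0,1,0,0,0,0]'; python3 - <<'E'
from h import *
ori()
c=calibration("wrist");p,d=capture("wrist");  cv2.imwrite("pics/w12.png",p[:,:,::-1]); np.save("pics/w12.npy",d); np.save("pics/w12c.npy",c,allow_pickle=True)
_,_,W,m,n=slide("w12",(235,205,330,262))
O=np.array([505.7,233,0])
print("blue stand", ((m-O)@E4).round(1),((m-O)@L4).round(1),"roll",(n@L4).round(3),"pitch",(n@E4).round(3))
E
```

```text
time: 23.55
tool_pos: [491.1, 140.5, 75.7]
tcp_rot: [3.007, -0.674, 1.422]
contact_force: [0.5, 4.4, 5.3]
grip_width: 31.2
t 23.55 p [491.1 140.5  75.7] rpy [ 3.007 -0.674  1.422] tilt 39.2 az 69.2 z fwd/left 0.614 -0.152 y fwd/left/up -0.112 -0.988 0.105 q [-0.257  0.555  2.053  1.08   0.794 -0.949]
n 2044 centre blue [496.7 160.2  64.1] normal [-0.077 -0.051  0.996] rect ((0.5851640701293945, 0.28685569763183594), (32.186038970947266, 22.16179656982422), 85.50440979003906)
blue stand -73.4 0.2 roll 0.07 pitch -0.059
```

```bash
python3 -m jog '[0.4,0,0,0,0,0.4,0,0,0,0,0.4,0,0,0,0]'; python3 - <<'E'
from h import *
ori()
c=calibration("wrist");p,d=capture("wrist");  cv2.imwrite("pics/w13.png",p[:,:,::-1]); np.save("pics/w13.npy",d); np.save("pics/w13c.npy",c,allow_pickle=True)
_,_,W,m,n=slide("w13",(235,205,330,262))
O=np.array([505.7,233,0])
print("blue stand", ((m-O)@E4).round(1),((m-O)@L4).round(1),"roll",(n@L4).round(3),"pitch",(n@E4).round(3))
E
```

```text
time: 23.9
tool_pos: [490.4, 140.3, 75.4]
tcp_rot: [3.008, -0.672, 1.423]
contact_force: [-0.8, 0.1, -0.5]
grip_width: 50.2
t 23.9 p [490.4 140.3  75.4] rpy [ 3.008 -0.672  1.423] tilt 39.2 az 69.3 z fwd/left 0.613 -0.151 y fwd/left/up -0.111 -0.988 0.105 q [-0.257  0.555  2.054  1.078  0.794 -0.95 ]
n 2162 centre blue [496.4 159.7  65.5] normal [0.001 0.002 1.   ] rect ((0.35523509979248047, -0.00890350341796875), (31.595685958862305, 22.702638626098633), 88.89337921142578)
blue stand -73.9 0.4 roll -0.001 pitch 0.002
```

View pics/w13.png

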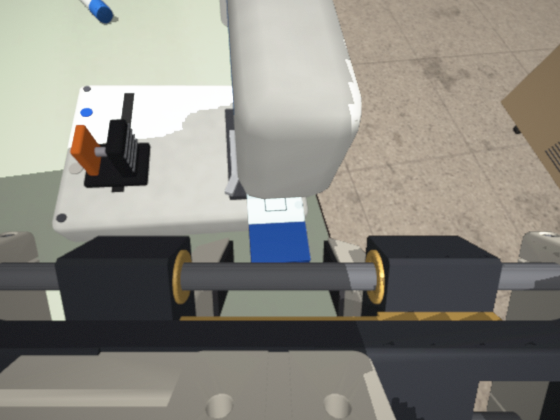

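```bash
python3 -c "
from h import *
tool(-10*E4+.5*U4)"; python3 -m jog '[0.4,-8,1,-6.5,0,0.4,-8,1,-6.5,0,0.4,-4,0,-3,0,1,0,0,0,0,1,0,0,0,0]'; python3 -m jog '[1,0,0,0,0,1,0,0,0,0]'; python3 - <<'E'
from h import *
ori(); O=np.array([505.7,233,0]); o=get_obs(); R=Ro.from_euler('xyz',o['tcp_rot']).as_matrix()
k=o['tool_pos']+R@[9.5,0,25]; print("corner",((k-O)@E4).round(1),((k-O)@L4).round(1),k[2].round(1))
tool(10*E4)
c=calibration("wrist");p,d=capture("wrist");  cv2.imwrite("pics/w14.png",p[:,:,::-1]); np.save("pics/w14.npy",d); np.save("pics/w14c.npy",c,allow_pickle=True)
E
```

```text
tool shift [-7.5  1.2 -6.5]
time: 24.45
tool_pos: [486.0, 111.4, 75.1]
tcp_rot: [3.008, -0.672, 1.421]
contact_force: [1.1, 0.3, 1.2]
grip_width: 43.5
time: 24.65
tool_pos: [486.0, 111.4, 75.1]
tcp_rot: [3.008, -0.672, 1.421]
contact_force: [-0.3, 0.4, -0.1]
grip_width: 28.0
t 24.65 p [486.  111.4  75.1] rpy [ 3.008 -0.672  1.421] tilt 39.1 az 69.2 z fwd/left 0.613 -0.151 y fwd/left/up -0.112 -0.988 0.104 q [-0.326  0.554  2.058  1.037  0.822 -0.975]
corner -100.3 0.9 61.7
tool shift [ 7.8 -1.1  6.1]
```

View pics/w14.png

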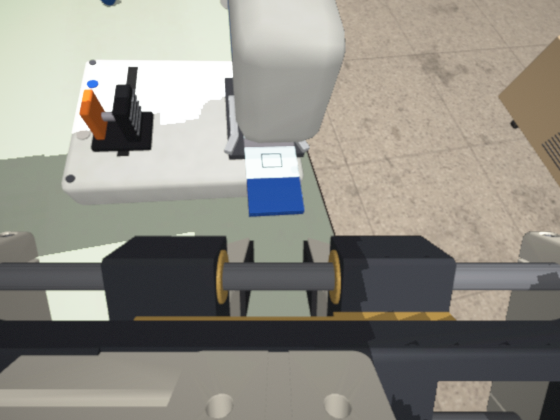

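```bash
python3 -m jog '[1,0,0,0,0,1,0,0,0,0,1,4,-1,3,0,1,4,-0.5,3,0]';  python3 - <<'E'
from h import *
ori(); O=np.array([505.7,233,0]); o=get_obs(); R=Ro.from_euler('xyz',o['tcp_rot']).as_matrix()
k=o['tool_pos']+R@[9.5,0,25]; print("corner",((k-O)@E4).round(1),((k-O)@L4).round(1),k[2].round(1))
c=calibration("wrist");p,d=capture("wrist");  cv2.imwrite("pics/w15.png",p[:,:,::-1])
cv2.imwrite("pics/w15z.png",cv2.resize(p[100:330,170:400,::-1],None,fx=2.6,fy=2.6,interpolation=cv2.INTER_CUBIC))
E
```

```text
time: 25.1
tool_pos: [486.9, 122.3, 75.3]
tcp_rot: [3.008, -0.672, 1.421]
contact_force: [0.1, 0.1, -0.0]
grip_width: 0.3
t 25.1 p [486.9 122.3  75.3] rpy [ 3.008 -0.672  1.421] tilt 39.1 az 69.2 z fwd/left 0.613 -0.151 y fwd/left/up -0.112 -0.988 0.104 q [-0.301  0.553  2.059  1.053  0.811 -0.966]
corner -89.4 1.4 61.9
```

View pics/w15z.png

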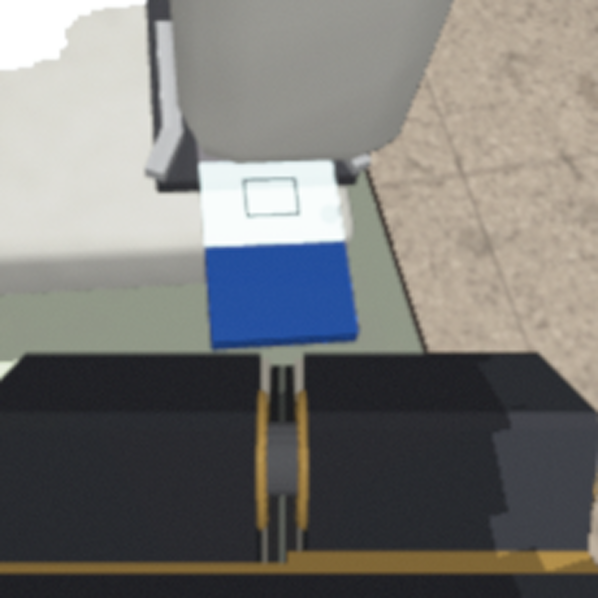

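```bash
python3 -m jog '[1,3,-0.5,2.5,0,1,3,-0.5,2.5,0,1,3,-0.5,2.5,0]'; cat > chk.py <<'E'
from h import *
import sys
n=sys.argv[1]
O=np.array([505.7,233,0]); o=get_obs(); R=Ro.from_euler('xyz',o['tcp_rot']).as_matrix()
k=o['tool_pos']+R@[9.5,0,25]; print("corner",((k-O)@E4).round(1),((k-O)@L4).round(1),k[2].round(1))
c=calibration("wrist");p,d=capture("wrist");  cv2.imwrite(f"pics/{n}.png",p[:,:,::-1]); np.save(f"pics/{n}.npy",d); np.save(f"pics/{n}c.npy",c,allow_pickle=True)
_,_,W,m,nn=slide(n,(235,150,330,262))
print("blue stand", ((m-O)@E4).round(1),((m-O)@L4).round(1),"roll",(nn@L4).round(3),"pitch",(nn@E4).round(3))
E
python3 chk.py w16
```

```text
time: 25.45
tool_pos: [488.6, 134.9, 74.8]
tcp_rot: [3.007, -0.67, 1.422]
contact_force: [-0.3, -2.4, -0.9]
grip_width: 0.5
corner -76.8 1.2 61.3
n 1909 centre blue [497.7 168.1  65.6] normal [0.001 0.001 1.   ] rect ((-0.1675090789794922, -0.06027698516845703), (31.523834228515625, 22.660266876220703), 89.29344940185547)
blue stand -65.4 0.2 roll -0.001 pitch 0.001
```

```bash
python3 -m jog '[1,1.6,-0.2,1.2,0,1,1.6,-0.2,1.2,0]'; python3 chk.py w17
```

```text
time: 25.7
tool_pos: [489.4, 138.3, 74.4]
tcp_rot: [3.005, -0.667, 1.422]
contact_force: [-5.6, -18.7, 5.1]
grip_width: 0.7
corner -73.3 0.8 60.8
n 1866 centre blue [498.2 170.7  65.4] normal [0.001 0.001 1.   ] rect ((-0.4281654357910156, -0.15282535552978516), (31.584936141967773, 22.928041458129883), 89.43291473388672)
blue stand -62.7 0.0 roll -0.001 pitch 0.001
```

```bash
python3 -m jog '[1,-8,1,-7,0,1,-14,2,-12,0,1,-16,2,-12,0,1,0,0,0,0]'; python3 chk.py w18; python3 - <<'E'
from h import *
p,d=capture("scene");cv2.imwrite("pics/sc18.png",cv2.resize(p[190:290,190:290,::-1],None,fx=6,fy=6,interpolation=cv2.INTER_CUBIC))
p,d=capture("side");cv2.imwrite("pics/sd18.png",cv2.resize(p[200:310,210:320,::-1],None,fx=5,fy=5,interpolation=cv2.INTER_CUBIC))
E
```

```text
time: 26.15
tool_pos: [482.2, 88.5, 76.1]
tcp_rot: [3.006, -0.669, 1.424]
contact_force: [0.3, 0.1, -0.8]
grip_width: 0.6
corner -123.6 2.0 62.5
n 724 centre blue [496.9 163.3  65.3] normal [-0.013 -0.088  0.996] rect ((0.5033736228942871, -0.3955421447753906), (10.780426025390625, 31.11386489868164), 0.05616855248808861)
blue stand -70.3 0.4 roll 0.002 pitch -0.089
```

View pics/sc18.png

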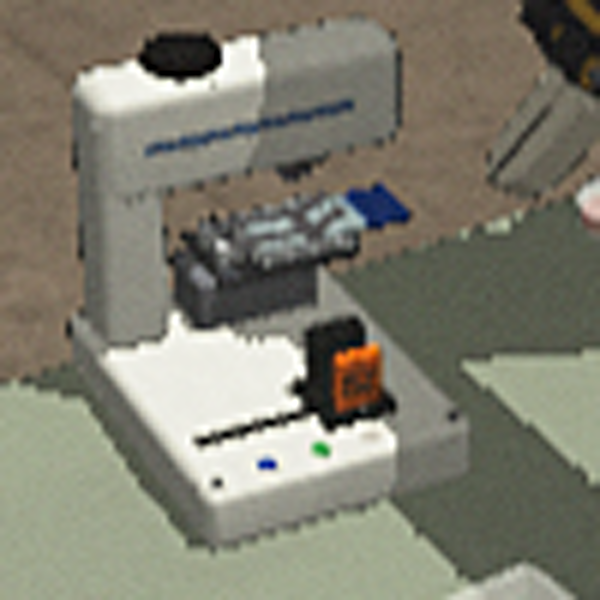

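View pics/sd18.png

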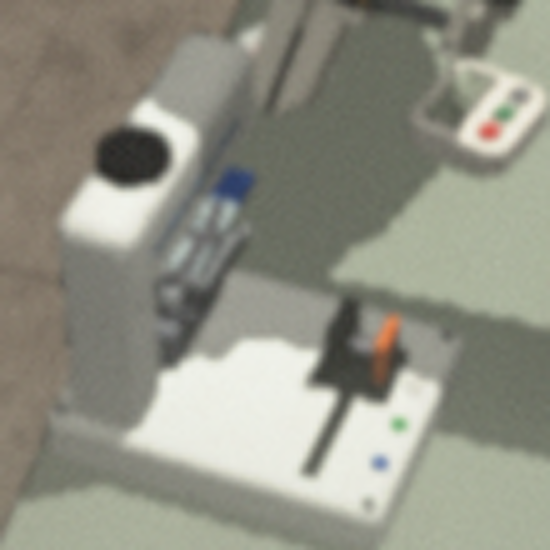

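View pics/w18.png

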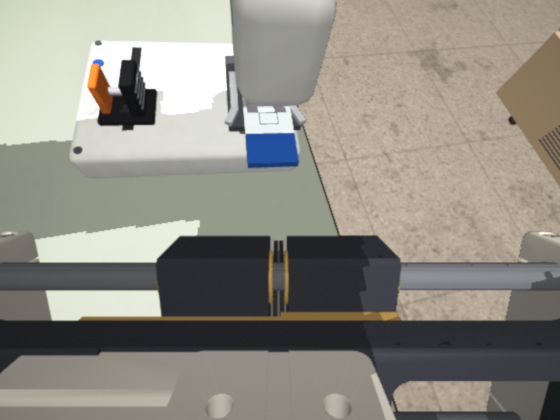

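```bash
python3 - <<'E'
from h import *
c=np.load("pics/w18c.npy",allow_pickle=True).item();d=np.load("pics/w18.npy");W=cloud(c,d);im=cv2.imread("pics/w18.png")[...,::-1].astype(int)
O=np.array([505.7,233,0])
S=np.dstack([(W-O)@E4,(W-O)@L4,W[...,2]])
m=np.zeros(im.shape[:2],bool);m[30:140,75:200]=1
org=m&(im[...,0]>1.6*im[...,2])&(im[...,0]>120); q=S[org]; q=q[(q[:,2]>33)&(q[:,2]<70)]; print("orange",np.percentile(q,[2,50,98],0).round(1))
t=q[q[:,2]>60]; print("orange top",np.percentile(t,[2,50,98],0).round(1) if len(t) else None)
blk=m&(im.sum(2)<160)&(S[...,2]>40)&(S[...,2]<75); q=S[blk]; print("black",np.percentile(q,[2,50,98],0).round(1))
t=q[q[:,2]>61]; print("black top",np.percentile(t,[2,50,98],0).round(1))
f=m&(S[...,2]>31)&(S[...,2]<38)&(im.sum(2)<200);q=S[f];print("foot",np.percentile(q,[2,50,98],0).round(1))
h=np.zeros(im.shape[:2],bool);h[0:110,220:345]=1;h&=(S[...,2]>100)&(S[...,2]<170);q=S[h];print("head",np.percentile(q,[1,50,99],0).round(1))
cv2.imwrite("pics/w18z.png",cv2.resize(im[30:180,70:330,::-1].astype(np.uint8),None,fx=3,fy=3,interpolation=cv2.INTER_CUBIC))
E
```

```text
orange [[ -9.8 110.8  40.6]
 [ -7.8 113.4  62.2]
 [ 10.4 116.3  64.5]]
orange top [[ -9.6 110.8  60.7]
 [ -0.7 113.3  63.3]
 [ 11.  116.4  64.5]]
black [[-11.9  86.8  40.7]
 [ -9.4  90.7  63.9]
 [ 11.4  95.8  66.9]]
black top [[-11.5  86.9  61.4]
 [ -2.1  90.6  65.8]
 [ 11.9  95.2  66.9]]
foot [[-15.7  81.6  31.2]
 [ -8.5 101.5  36.4]
 [ 63.1 118.9  37.7]]
head [[-71.4 -15.9 108.6]
 [-69.4   3.7 139.7]
 [-50.1  21.1 156.4]]
```

View pics/w18z.png

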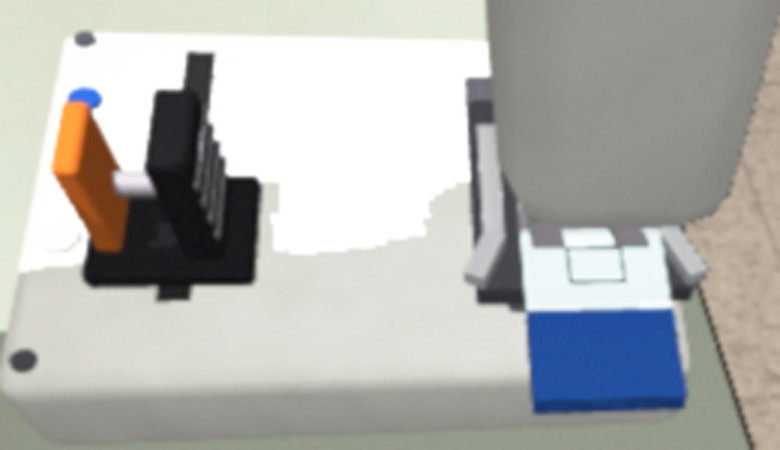

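```bash
python3 - <<'E'
from h import *
for n in ["side","scene"]:
    c=calibration(n);d=np.load(f"pics/{n}0.npy");W=cloud(c,d);z=W[...,2]
    m=(z>40)&(z<85)&(W[...,0]>50)&(W[...,0]<350)&(W[...,1]>150)&(W[...,1]<420)&(d>0)
    k,l,s,_=cv2.connectedComponentsWithStats(m.astype(np.uint8))
    for i in range(1,k):
        if s[i,4]>40: q=W[l==i]; print(n,s[i],np.percentile(q,[2,98],0).round(0).tolist())
o=get_obs();R=Ro.from_euler('xyz',o['tcp_rot']).as_matrix()
print("tool axes in stand (fwd,left,up):");B=np.c_[E4,L4,U4].T@R;print(B.round(3))
# after turn e
for e in (0,-6.5):
    Rz=Ro.from_euler('z',e,degrees=True).as_matrix();B2=B@Rz
    # right-finger back tip at stand point
    tip=np.array([0,110.5,50]); tcp=tip-B2@np.array([0,19,25])
    print(e,"tcp",tcp.round(1)); 
    for s in (95,-95):
        for x in (-37.5,37.5):
            for zz in (-41,-120): print("   body",(s,x,zz),(tcp+B2@[x,s,zz]).round(0))
E
```

```text
side [ 353  289   50   67 2802] [[123.0, 284.0, 45.0], [216.0, 415.0, 77.0]]
scene [ 228  284   70   46 1656] [[123.0, 284.0, 49.0], [213.0, 415.0, 76.0]]
tool axes in stand (fwd,left,up):
[[ 0.784 -0.109  0.611]
 [-0.02  -0.989 -0.15 ]
 [ 0.62   0.105 -0.777]]
0 tcp [-13.2 133.   67.4]
   body (95, -37.5, -41) [-78.  46.  86.]
   body (95, -37.5, -120) [-126.   58.  147.]
   body (95, 37.5, -41) [-19.  45. 133.]
   body (95, 37.5, -120) [-67.  56. 194.]
   body (-95, -37.5, -41) [-57. 234.  66.]
   body (-95, -37.5, -120) [-106.  246.  127.]
   body (-95, 37.5, -41) [  1. 232. 113.]
   body (-95, 37.5, -120) [-47. 244. 174.]
-6.5 tcp [-14.9 133.   66.1]
   body (95, -37.5, -41) [-71.  42.  92.]
   body (95, -37.5, -120) [-120.   54.  153.]
   body (95, 37.5, -41) [-12.  49. 137.]
   body (95, 37.5, -120) [-60.  61. 199.]
   body (-95, -37.5, -41) [-68. 229.  59.]
   body (-95, -37.5, -120) [-116.  241.  120.]
   body (-95, 37.5, -41) [ -8. 236. 104.]
   body (-95, 37.5, -120) [-57. 248. 165.]
```

```bash
cat >> h.py <<'E'
O2=np.array([505.7,233,0])
def st():
    o=get_obs();R=Ro.from_euler('xyz',o['tcp_rot']).as_matrix();B=np.c_[E4,L4,U4].T@R;v=o['tool_pos']-O2
    t=np.array([v@E4,v@L4,o['tool_pos'][2]]);print("t",o['time'].round(2),"TCP stand",t.round(1),"tip right back",(t+B@[0,19,25]).round(1),"y",B[:,1].round(3),"z",B[:,2].round(3),"F",(np.c_[E4,L4,U4].T@o['contact_force']).round(1))
    return t,B
def go(target):
    t,B=st(); print("tool shift",(B.T@(np.array(target)-t)).round(1))
E
python3 -c "
from h import *
go([-146,155,85])"
```

```text
Traceback (most recent call last):
  File "h.py", line 50, in go
    t,B=st(); print("tool shift",(B.T@(np.array(target)-t)).round(1))
        ~~^^
  File "h.py", line 47, in st
    t=np.array([v@E4,v@L4,o['tool_pos'][2]]);print("t",o['time'].round(2),"TCP stand",t.round(1),"tip right back",(t+B@[0,19,25]).round(1),"y",B[:,1].round(3),"z",B[:,2].round(3),"F",(np.c_[E4,L4,U4].T@o['contact_force']).round(1))
                                                       ^^^^^^^^^^^^^^^
AttributeError: 'float' object has no attribute 'round'
```

```bash
sed -i "s/o\['time'\].round(2),\"TCP/round(o['time'],2),\"TCP/" h.py; python3 -c "
from h import *
go([-146,155,85])"
```

```text
t 26.3 TCP stand [-144.4    6.7   76.1] tip right back [-131.2  -15.8   58.6] y [-0.109 -0.989  0.105] z [ 0.611 -0.15  -0.777] F [ 0.5 -0.4  0.6]
tool shift [   1.3 -145.5  -30.2]
```

```bash
python3 -m jog '[1,0,-30,-6,-2.5,1,0,-38,-8,-2.5,1,0,-38,-8,0,1,0,-38,-8,0,1,0,0,0,0]'; python3 -c "
from h import *
go([-15,152,66])"
```

```text
time: 26.8
tool_pos: [329.8, 103.6, 79.3]
tcp_rot: [2.935, -0.655, 1.547]
contact_force: [0.6, -0.1, -0.3]
grip_width: 0.0
t 26.8 TCP stand [-149.6  159.2   79.3] tip right back [-134.9  136.7   63. ] y [-0.03  -0.986  0.163] z [ 0.613 -0.147 -0.776] F [-0.1 -0.6 -0.3]
tool shift [97.7  0.8 93.9]
```

```bash
python3 -m jog '[1,24,0,22,0,1,24,0,22,0,1,24,0,22,0,1,16,0,16,0,1,0,0,0,0]'; python3 - <<'E'
from h import *
go([-15,140,64])
c=calibration("wrist");p,d=capture("wrist");  cv2.imwrite("pics/w20.png",p[:,:,::-1]); np.save("pics/w20.npy",d); np.save("pics/w20c.npy",c,allow_pickle=True)
p,d=capture("side");cv2.imwrite("pics/sd20.png",cv2.resize(p[200:310,220:330,::-1],None,fx=5,fy=5,interpolation=cv2.INTER_CUBIC))
E
```

```text
time: 27.3
tool_pos: [353.9, 225.9, 69.7]
tcp_rot: [2.93, -0.655, 1.544]
contact_force: [-0.0, -0.3, 0.3]
grip_width: 0.5
t 27.3 TCP stand [-25.3 149.9  69.7] tip right back [-10.6 127.3  53.5] y [-0.037 -0.986  0.167] z [ 0.613 -0.154 -0.775] F [-0.3 -0.   0.3]
tool shift [ 3.9  8.4 12.2]
```

View pics/w20.png

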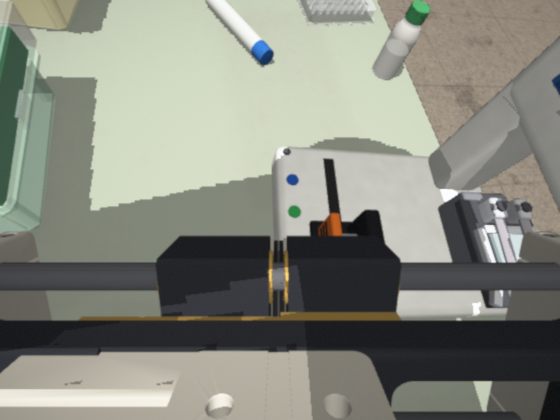

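View pics/sd20.png

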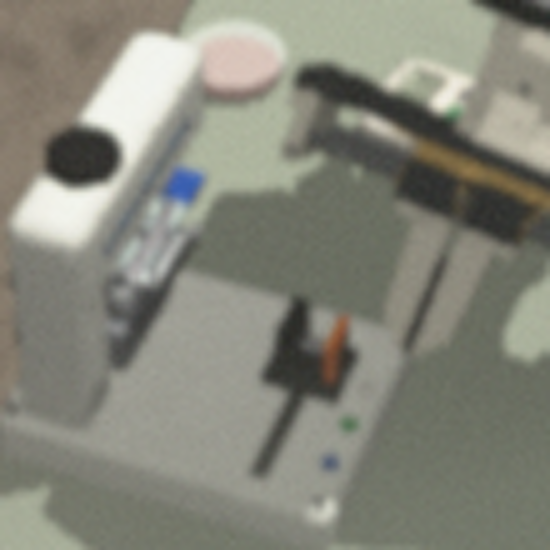

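```bash
python3 - <<'E'
from h import *
im=cv2.imread("pics/w20.png");cv2.imwrite("pics/w20z.png",cv2.resize(im[185:325,430:560],None,fx=5,fy=5,interpolation=cv2.INTER_CUBIC)[:600])
cv2.imwrite("pics/w20y.png",cv2.resize(im[200:330,240:400],None,fx=4.5,fy=4.5,interpolation=cv2.INTER_CUBIC))
E
```

```text
(no output)
```

View pics/w20z.png

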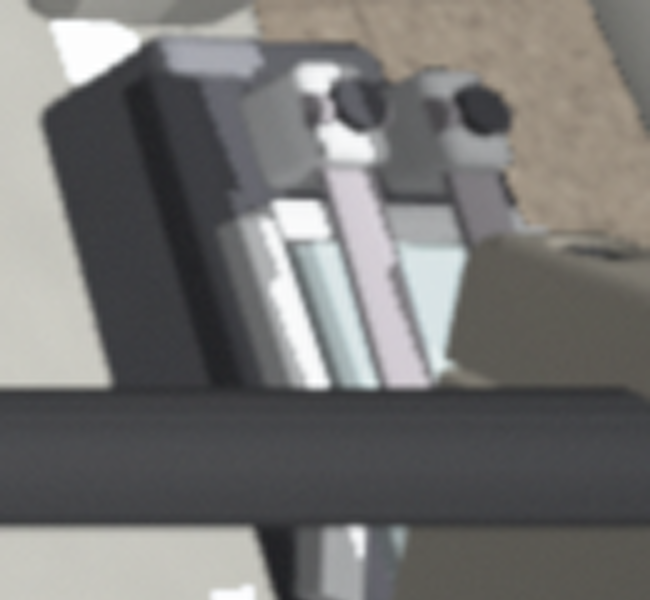

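View pics/w20y.png

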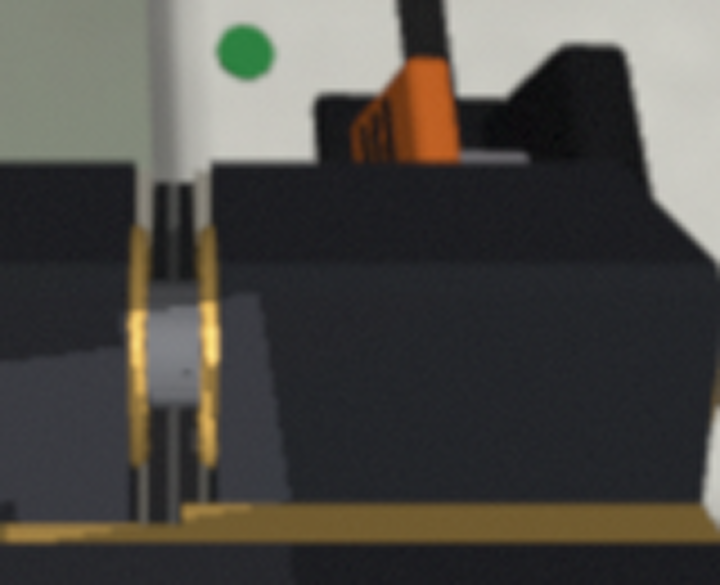

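```bash
python3 -c "
from h import *
go([-14,144.5,66.5])"; python3 -m jog '[1,6,3,9,0,1,0,0,0,0]'; python3 -c "
from h import *
st();tool(-4*L4)"
```

```text
t 27.4 TCP stand [-27.1 149.7  69.6] tip right back [-12.5 127.1  53.4] y [-0.039 -0.986  0.167] z [ 0.612 -0.155 -0.776] F [-0.3 -0.2  0.6]
tool shift [ 8.1  4.1 11.2]
time: 27.6
tool_pos: [359.6, 232.7, 66.9]
tcp_rot: [2.929, -0.654, 1.541]
contact_force: [-0.0, -0.3, 0.4]
grip_width: 0.3
t 27.6 TCP stand [-17.8 145.   66.9] tip right back [ -3.3 122.4  50.6] y [-0.04  -0.985  0.167] z [ 0.611 -0.156 -0.776] F [-0.3 -0.   0.4]
tool shift [-0.3  3.9  0.6]
```

```bash
python3 -m jog '[1,1.5,3,1,0]' | grep -v rot; python3 -c "
from h import *
st()";python3 -m jog '[1,1,3,1,0]' >/dev/null; python3 -c "
from h import *
st()"
```

```text
time: 27.7
tool_pos: [362.6, 233.3, 67.4]
contact_force: [0.5, -0.3, 0.8]
grip_width: 0.4
t 27.7 TCP stand [-16.8 142.2  67.4] tip right back [ -2.3 119.5  51.2] y [-0.04  -0.985  0.166] z [ 0.611 -0.156 -0.776] F [-0.2 -0.5  0.8]
t 27.8 TCP stand [-16.2 138.6  67.9] tip right back [ -1.7 115.9  51.7] y [-0.042 -0.985  0.166] z [ 0.611 -0.157 -0.776] F [-0.1 -0.4  0.3]
```

```bash
for i in 1 2 3; do python3 -m jog '[1,0,2.5,1,0]' >/dev/null; python3 -c "
from h import *
st()"; done
```

```text
t 27.9 TCP stand [-16.1 135.4  67.7] tip right back [ -1.7 112.7  51.5] y [-0.043 -0.985  0.167] z [ 0.611 -0.158 -0.776] F [0.4 1.6 0.1]
t 28.0 TCP stand [-15.8 133.2  67.4] tip right back [ -1.3 110.5  51.1] y [-0.042 -0.985  0.166] z [ 0.611 -0.157 -0.776] F [-1.2  4.6  2.8]
t 28.1 TCP stand [-15.2 131.4  67. ] tip right back [ -0.7 108.8  50.7] y [-0.041 -0.986  0.165] z [ 0.612 -0.155 -0.776] F [-0.8  5.2  4.2]
```

```bash
for i in 1 2; do python3 -m jog '[1,0,2,0.7,0]' >/dev/null; python3 -c "
from h import *
st()"; done; python3 -c "
from h import *
tool(10*E4)
p,d=capture('side');cv2.imwrite('pics/sd21.png',cv2.resize(p[200:310,220:330,::-1],None,fx=5,fy=5,interpolation=cv2.INTER_CUBIC))"
```

```text
t 28.2 TCP stand [-14.6 130.3  66.8] tip right back [-1.000e-01  1.077e+02  5.050e+01] y [-0.04  -0.986  0.163] z [ 0.612 -0.153 -0.776] F [-1.   5.1  4.9]
t 28.3 TCP stand [-14.  129.5  66.6] tip right back [  0.6 107.   50.2] y [-0.038 -0.986  0.161] z [ 0.613 -0.151 -0.775] F [-0.8  5.1  4.9]
tool shift [ 7.9 -0.4  6.1]
```

View pics/sd21.png

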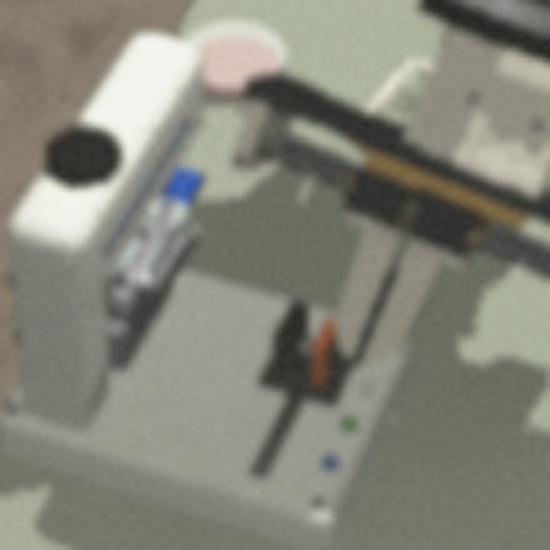

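```bash
for i in 1 2; do python3 -m jog '[1,4,1.4,3,0]' >/dev/null; python3 -c "
from h import *
st()"; done; python3 -c "
from h import *
p,d=capture('side');cv2.imwrite('pics/sd22.png',cv2.resize(p[200:310,220:330,::-1],None,fx=5,fy=5,interpolation=cv2.INTER_CUBIC))"
```

```text
t 28.45 TCP stand [ -8.9 129.2  66.7] tip right back [  5.7 106.8  50.3] y [-0.037 -0.987  0.159] z [ 0.614 -0.148 -0.775] F [-0.7  6.1  1.9]
t 28.55 TCP stand [ -3.8 129.2  66.8] tip right back [ 10.9 106.8  50.4] y [-0.036 -0.987  0.156] z [ 0.614 -0.145 -0.776] F [-0.8  6.7  2.8]
```

View pics/sd22.png

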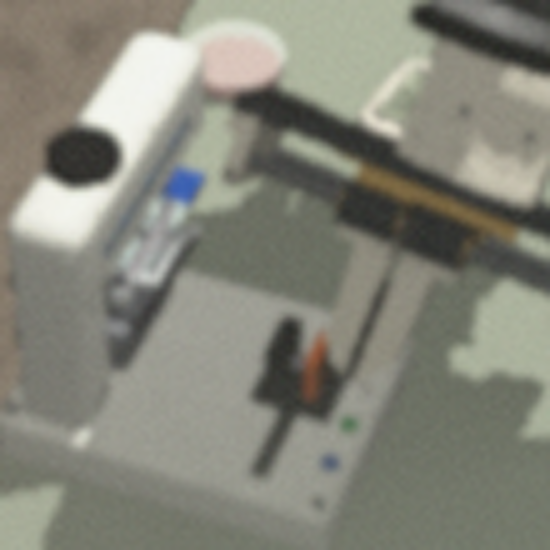

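```bash
cat > fl.py <<'E'
from h import *
import sys
def f(p,c,d):
    W=cloud(c,d);S=np.dstack([(W-O2)@E4,(W-O2)@L4,W[...,2]]);im=p.astype(int)
    org=(im[...,0]>1.5*im[...,2])&(im[...,0]>1.4*im[...,1])&(im[...,0]>70)&(S[...,0]>-40)&(S[...,0]<80)&(S[...,1]>90)&(S[...,1]<130)&(S[...,2]>35)&(S[...,2]<75)
    v,u=np.nonzero(org);print("orange px",len(u),u.mean().round(2),v.mean().round(2),np.median(S[org],0).round(1))
    blk=(im.sum(2)<200)&(S[...,0]>-40)&(S[...,0]<80)&(S[...,1]>80)&(S[...,1]<100)&(S[...,2]>52)&(S[...,2]<75)
    v,u=np.nonzero(blk);print("black px",len(u),u.mean().round(2),v.mean().round(2),np.median(S[blk],0).round(1),S[blk].mean(0).round(1))
for n in ["side","scene"]:
    c=calibration(n)
    if len(sys.argv)>1: p,d=capture(n)
    else: p=cv2.imread(f"pics/{n}0.png")[...,::-1];d=np.load(f"pics/{n}0.npy")
    print(n);f(p,c,d)
E
python3 fl.py; echo; python3 fl.py now; python3 -c "
from h import *
st()"
```

```text
side
orange px 19 286.68 267.89 [  7.1 115.5  63.2]
black px 21 277.71 267.14 [13.5 94.7 64.2] [11.2 94.7 62.4]
scene
orange px 67 248.57 252.43 [  1.9 116.1  53.9]
black px 46 245.02 246.17 [ 3.7 96.  60.7] [ 3.2 95.8 60.7]

side
orange px 27 282.3 273.52 [ 23.3 110.8  58. ]
black px 37 276.05 269.95 [23.8 94.8 65.5] [21.6 94.4 63.1]
scene
orange px 43 241.91 253.21 [ 19.8 111.4  53.6]
black px 47 240.15 246.83 [18.1 96.1 63.5] [17.  95.6 62.5]
t 28.7 TCP stand [ -3.5 129.5  66.8] tip right back [ 11.2 107.1  50.4] y [-0.035 -0.987  0.156] z [ 0.615 -0.145 -0.775] F [0.4 5.9 2.1]
```

```bash
cat >> fl.py <<'E'
for n,ref in [("side",(277.71,267.14)),("scene",(245.02,246.17))]:
    c=calibration(n);A=O2+92*L4+62*U4;print(n,"px per 10mm",((proj(c,A+20*E4)-proj(c,A))/2).round(2), "tab",((proj(c,A+20*L4+20*E4)-proj(c,A+20*L4))/2).round(2))
E
python3 fl.py | grep 10mm
```

```text
side px per 10mm [[-1.51  2.9 ]] tab [[-1.47  2.92]]
scene px per 10mm [[-3.49  0.92]] tab [[-3.52  0.95]]
```

```bash
python3 -m jog '[1,4,1.4,3,0,1,4,1.4,3,0]' >/dev/null; python3 fl.py now; python3 -c "
from h import *
st()"
```

```text
side
orange px 23 281.13 275.87 [ 34.6 111.2  62.3]
black px 39 274.59 272.69 [33.2 95.2 64.8] [31.2 94.5 63.5]
scene
orange px 45 238.31 253.91 [ 30.2 111.4  55.6]
black px 49 236.51 247.82 [28.7 95.9 62.5] [27.3 95.5 62.4]
side px per 10mm [[-1.51  2.9 ]] tab [[-1.47  2.92]]
scene px per 10mm [[-3.49  0.92]] tab [[-3.52  0.95]]
t 29.0 TCP stand [  7.  129.8  66.9] tip right back [ 21.8 107.5  50.4] y [-0.031 -0.988  0.151] z [ 0.616 -0.138 -0.776] F [0.9 5.5 1.7]
```

```bash
python3 -m jog '[1,2.2,1.2,1.5,0,1,0,0.5,0,0]' >/dev/null; python3 -c "
from h import *
st()"; python3 -m jog '[1,0,-4,0,0,1,0,-5,0,0,1,0,-8,0,0,1,-8,-14,-7,0,1,0,0,0,0]'; python3 fl.py now;  python3 - <<'E'
from h import *
st()
c=calibration("wrist");p,d=capture("wrist");  cv2.imwrite("pics/w23.png",p[:,:,::-1]); np.save("pics/w23.npy",d); np.save("pics/w23c.npy",c,allow_pickle=True)
p,d=capture('side');cv2.imwrite('pics/sd23.png',cv2.resize(p[200:310,220:330,::-1],None,fx=5,fy=5,interpolation=cv2.INTER_CUBIC))
E
```

```text
t 29.2 TCP stand [ 10.2 131.2  66.8] tip right back [ 25.1 109.1  50.2] y [-0.027 -0.989  0.147] z [ 0.617 -0.132 -0.776] F [-0.8  5.1  2.6]
time: 29.7
tool_pos: [344.7, 252.3, 62.4]
tcp_rot: [2.952, -0.659, 1.538]
contact_force: [0.4, 1.0, -0.8]
grip_width: 0.6
side
orange px 27 282.3 276.81 [ 36.  114.7  63.2]
black px 36 274.11 273.69 [35.7 94.8 65.1] [34.4 94.5 63.3]
scene
orange px 69 239.45 254.9 [ 29.4 116.6  55.3]
black px 54 235.69 248.37 [30.9 96.2 62. ] [29.8 95.8 61.6]
side px per 10mm [[-1.51  2.9 ]] tab [[-1.47  2.92]]
scene px per 10mm [[-3.49  0.92]] tab [[-3.52  0.95]]
t 29.8 TCP stand [  0.4 160.   62.9] tip right back [ 15.3 137.8  46.4] y [-0.029 -0.988  0.151] z [ 0.616 -0.137 -0.776] F [-0.8 -0.1 -0.6]
```

View pics/sd23.png

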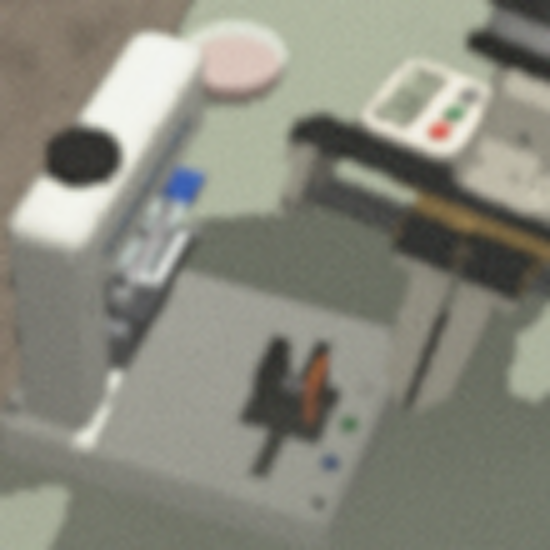

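View pics/w23.png

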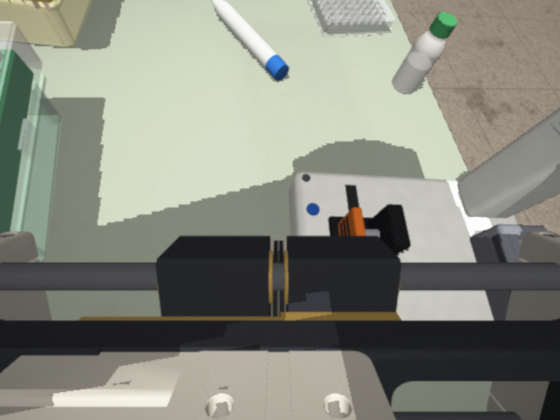

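```bash
python3 -c "
from h import *
go([-130,120,130])"; python3 -m jog '[1,-20,2,-22,0,1,-16,8,-30,0,1,-16,10,-36,0,1,-14,10,-36,0,1,0,0,0,0]'; python3 - <<'E'
from h import *
st()
c=calibration("wrist");p,d=capture("wrist");  cv2.imwrite("pics/w24.png",p[:,:,::-1]); np.save("pics/w24.npy",d); np.save("pics/w24c.npy",c,allow_pickle=True)
E
```

```text
t 29.9 TCP stand [  0.6 159.7  63. ] tip right back [ 15.5 137.5  46.5] y [-0.029 -0.988  0.152] z [ 0.616 -0.137 -0.776] F [0.6 0.2 0.5]
tool shift [ -64.6   53.2 -127.1]
time: 30.4
tool_pos: [352.3, 117.1, 124.9]
tcp_rot: [2.946, -0.654, 1.547]
contact_force: [0.3, -0.1, -0.3]
grip_width: 0.3
t 30.4 TCP stand [-133.5  138.5  124.9] tip right back [-118.6  116.3  108.4] y [-0.023 -0.988  0.154] z [ 0.613 -0.136 -0.779] F [-0.1 -0.3 -0.3]
```

View pics/w24.png

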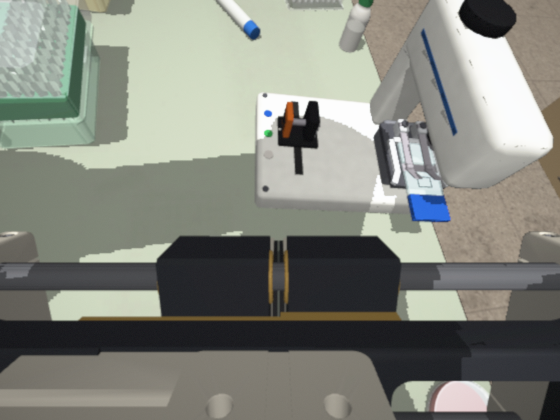

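```bash
python3 - <<'E'
from h import *
im=cv2.imread("pics/w24.png");cv2.imwrite("pics/w24z.png",cv2.resize(im[85:225,250:460],None,fx=3.8,fy=3.8,interpolation=cv2.INTER_CUBIC))
cv2.imwrite("pics/w24y.png",cv2.resize(im[110:225,370:460],None,fx=5.2,fy=5.2,interpolation=cv2.INTER_CUBIC))
im=im[...,::-1].astype(int);c=np.load("pics/w24c.npy",allow_pickle=True).item();d=np.load("pics/w24.npy");W=cloud(c,d);S=np.dstack([(W-O2)@E4,(W-O2)@L4,W[...,2]])
m=np.zeros(im.shape[:2],bool);m[90:160,270:330]=1
org=m&(im[...,0]>1.6*im[...,2])&(im[...,0]>100);q=S[org];print("orange",np.percentile(q,[2,50,98],0).round(1)); t=q[q[:,2]>61];print("top",np.percentile(t,[2,50,98],0).round(1))
blk=m&(im.sum(2)<160)&(S[...,2]>61)&(S[...,2]<72);print("black top",np.percentile(S[blk],[2,50,98],0).round(1))
u,v=blue(im,(400,185,460,225));q=S[v,u];q=q[(q[:,2]>62)&(q[:,2]<69)];print("slide blue",q.mean(0).round(1),cv2.minAreaRect(q[:,:2].astype(np.float32)))
b=np.zeros(im.shape[:2],bool);b[90:215,250:420]=1;b&=abs(S[...,2]-30)<2;q=S[b];print("base",np.percentile(q,[.5,99.5],0).round(1))
E
```

```text
orange [[ 16.7 111.6  41. ]
 [ 20.  114.8  62. ]
 [ 36.5 117.   64.8]]
top [[ 17.4 111.6  61.1]
 [ 25.8 114.6  63.4]
 [ 36.6 116.9  64.9]]
black top [[15.1 89.4 61.7]
 [24.9 93.8 65.8]
 [37.2 97.1 67. ]]
slide blue [-64.3   1.4  65.3] ((-63.49834060668945, 0.1789264678955078), (32.55559158325195, 22.744979858398438), 89.28627014160156)
base [[-41.7  -2.5  28.2]
 [ 80.9 138.9  31.9]]
```

View pics/w24z.png

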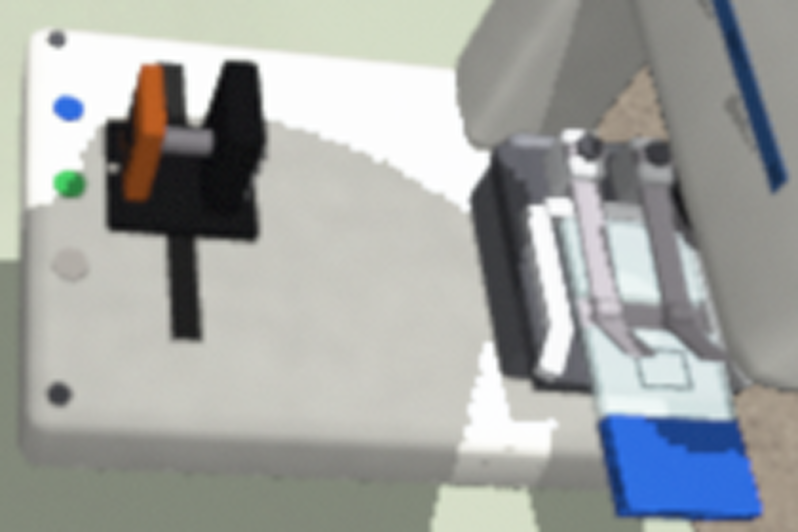

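View pics/w24y.png

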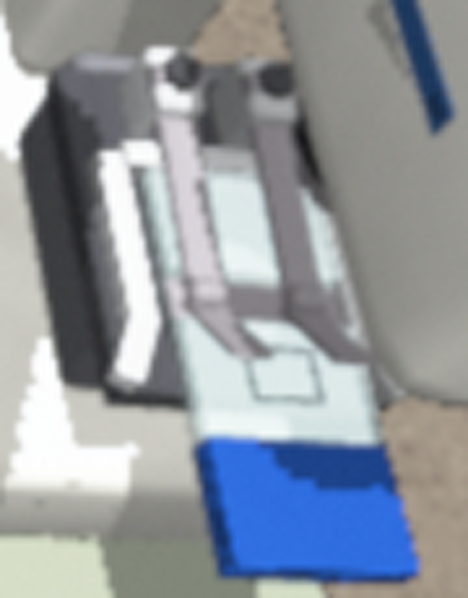

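```bash
python3 - <<'E'
from h import *
def stc(X): v=X-O2; return np.c_[v@E4,v@L4].round(1)
c=np.load("pics/w24c.npy",allow_pickle=True).item()
o=np.array([370-.4,110-.4]);f=5.2
bd=np.array([(200,445),(375,445)])/f+o; rear=np.array([(220,572),(418,572)])/f+o
print("blue boundary",stc(onz(c,bd,65)).tolist(),"rear",stc(onz(c,rear,65)).tolist())
print("stop/slide end",stc(onz(c,np.array([(140,168),(255,172)])/f+o,65)).tolist())
print("stage front",stc(onz(c,np.array([(112,400),(180,405)])/f+o,60)).tolist())
for n in ["w17","w18"]:
    c=np.load(f"pics/{n}c.npy",allow_pickle=True).item();im=cv2.imread(f"pics/{n}.png")[...,::-1]
    u,v=blue(im,(235,100,330,262));X=stc(onz(c,np.c_[u,v],65));print(n,cv2.minAreaRect(X.astype(np.float32)),"front edge",np.percentile(X[:,0],99))
E
```

```text
blue boundary [[-53.4, 17.3], [-51.7, -14.2]] rear [[-75.5, 18.7], [-74.2, -15.7]]
stop/slide end [[0.8, 17.1], [1.9, -5.1]]
stage front [[-43.1, 27.9], [-43.3, 15.8]]
w17 ((-63.44999313354492, 0.04999828338623047), (23.29999542236328, 31.699996948242188), 0.0) front edge -52.0
w18 ((-64.58811950683594, -0.06783866882324219), (31.69840431213379, 24.541074752807617), 88.51213073730469) front edge -52.21100000000001
```

```bash
python3 -c "
from plant import *
o=get_obs();print(o['time'],o['contact_force']);print(close_job())"
```

```text
30.45 [-1.03178527  0.18222409 -0.30609801]
the job is handed in; nothing more can be done
None
```

I put the slide in the stand fully home, moved the filter slider from the white dot to the green dot, and handed the job in at 30.5 s with the arm touching nothing.

**Slide**
- The moves could not tilt the tool directly. I leaned it back about 40° by pushing against the arm's reach limit, then pinched the slide by its blue end on the box.
- I pushed it under the clips, let go partway so it settled flat, and pushed it the rest of the way with closed fingertips. The push force rose to about 19 N at the stop.
- The last wrist picture shows the slide flat. The blue/clear boundary is 9 to 10 mm in front of the stage edge (10 expected), and both clip nubs lie in the groove. I judged the clips by eye, not from the joint readings.

**Filter slider**
- I did not squeeze it between both jaws, because I expected the gripper body to hit the head. Instead I pressed the tab with the back of one closed finger, at about 5–7 N, and slid it along.
- In the last picture it stands level with the green dot, with the tab fully out again. I did not nudge it to test the lock.
- The travel estimates disagree a little: 23 to 27.5 mm across the cameras, against 25 nominal.

**Other checks**
- The petri dish, dropper bottle and timer look unmoved in the last pictures; I did not measure them.
- While leaning the tool back, joint 3 read 0.036 against its stated lower limit of 0.04. That may just be rounding in the stated limit; I could not check it.

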